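# Sort the leftovers on the fabrication bench

### The job

Clear up the metal parts left in front of the robot: put both hexagonal nuts in the round dish and both square-tube offcuts in the long tray, every one lying flat on the floor of its container and none on top of another, and slip the round collar over the post of the stand so that it lies flat on the base plate. Leave everything at rest.

Things in the scene. Friction and masses are not known exactly. Their poses are not given: they have to be found in the camera images.
- nut_a_center (a point): steel hexagonal nut, 40 mm across flats (46 across corners), 26 mm high, with a hole through it, lying flat; this point is its centre, 13 mm above its underside; z up along the hole, x axis square to one pair of flats (so are the directions 60 degrees from it); about 0.2 kg. The two nuts are alike
- nut_b_center (a point): steel hexagonal nut, 40 mm across flats (46 across corners), 26 mm high, with a hole through it, lying flat; this point is its centre, 13 mm above its underside; z up along the hole, x axis square to one pair of flats (so are the directions 60 degrees from it); about 0.2 kg. The two nuts are alike
- tube_a_center (a point): short offcut of square steel tube, 24 x 24 mm section, 80 mm long, lying flat; this point is its centre, 12 mm above its underside; x axis along its length; about 0.16 kg. The two offcuts are alike
- tube_b_center (a point): short offcut of square steel tube, 24 x 24 mm section, 80 mm long, lying flat; this point is its centre, 12 mm above its underside; x axis along its length; about 0.16 kg. The two offcuts are alike
- collar_center (a point): round steel ring (shaft collar), outer diameter 56 mm, bore 36 mm, 24 mm high, lying flat; this point is its centre, 12 mm above its underside; z along the bore; about 0.25 kg
- dish: round shallow aluminium dish, fixed to the bench, outer diameter 152 mm, rim 24 mm high, wall 3 mm (inside diameter 146 mm), floor 4 mm thick; origin at the centre of its underside, on the bench top; z up
- tray: long narrow grey tray, fixed to the bench, outside 91 mm (its x) by 206 mm (its y, the long way), 24 mm high, walls 3 mm (inside 85 x 200 mm), floor 3 mm thick; origin at the centre of its underside; room for the two offcuts end to end, or side by side
- stand: square steel base plate, 100 x 100 x 8 mm, fixed to the bench, with one upright round post of 16 mm diameter in its middle, post top 64 mm above the bench; origin at the centre of the underside, on the post's axis; z up
There are look-alikes about, which are no part of the job. What is shaped like the part that bears nut_b_center but blue is not meant. What is shaped like the part that bears tube_b_center but green is not meant.

How it is judged (in metres and radians):
At the end, for the whole second after the job is handed in: Nuts flat on the dish floor (centres within 56 mm of its axis, 4.5 mm of resting height, tilt under 0.15 rad); tubes on the tray floor (within 33 mm across, 90 mm along, 4.5 mm of resting height); collar round the post (axes within 13 mm), on the plate, tilt under 0.12 rad; all at rest (horizontal distance between each of nut_a_center, nut_b_center and dish below 0.056 m and z of nut_a_center in the frame of dish between 0.01 and 0.0215 m and angle between the z axis of each of nut_a_center, nut_b_center and the z axis of dish, either way round below 0.15 rad and x of tube_a_center in the frame of tray between -0.033 and 0.033 m and y of tube_a_center in the frame of tray between -0.09 and 0.09 m and z of tube_a_center in the frame of tray between 0.009 and 0.0195 m and z of nut_b_center in the frame of dish between 0.01 and 0.0215 m and x of tube_b_center in the frame of tray between -0.033 and 0.033 m and y of tube_b_center in the frame of tray between -0.09 and 0.09 m and z of tube_b_center in the frame of tray between 0.009 and 0.0195 m and horizontal distance between collar_center and stand below 0.013 m and z of collar_center in the frame of stand between 0.012 and 0.0245 m and angle between the z axis of collar_center and the z axis of stand, either way round below 0.12 rad and linear speed of each of nut_a, nut_b, tube_a, tube_b, collar below 0.02 m/s); the robot touches nothing.
It also fails if it takes over 122 s, if anything falls off the work surface, if the arm or the gripper's body presses on something with over 40 N, if the wrist force passes 120 N, or if a joint passes its speed limit or range.

### The arm

A 6-joint arm with a two-finger parallel gripper is mounted at the origin on the work surface. World frame = base frame: x ahead of the robot, y to its left, z up, the work surface at z = 0. Lengths are in m, angles in degrees, forces in N, time in s.
With the tool pointing down it reaches from about 0.4 to 0.925 m from the base axis. Payload 3.4 kg.
Tool frame: the origin (TCP) lies midway between the tips of the shut fingers; the grasp point (between the pads) lies grip_depth behind it (grip_depth is the distance from the TCP to the grasp point, in m); z points along the fingers, y is the direction in which the jaws open and shut (so a half turn about z gives the same grasp; the last joint's range is limited). The gripper opens to 85 mm and grips with 20 to 120 N. Pads are 22 mm wide; open, the fingers measure 114 mm over their backs; the gripper's body (76 mm by 85 mm) begins 54 mm behind the grasp point. The pads swing forward as they close: fully open they stand 13 mm farther back than shut.
Start: joints at [62.366, 17.578, 86.31, -0, 76.112, -4.211], TCP at [0.229, 0.528, 0.231] pointing down, gripper open.
Joint ranges: [-179.03, 179.03], [-60, 130.46], [8.19, 133.38], [-81.62, 261.62], [5.75, 156.47], [-153.77, 153.77]. Speed limits (degrees/s): [147.25, 147.25, 180, 180, 180, 180].

### API

Orientations are given as [roll, pitch, yaw] about the fixed x, y, z axes, in that order (R = Rz(yaw) Ry(pitch) Rx(roll)).
In Python, from station import sense, snapshot, job_done, grip_depth gives the robot as it stands.
- The arm moves only by the tool arm_command, never from a script. Its argument "moves" is a list of rows, each an object with "turn": the turn, a rotation vector about the tool's x, y, z in degrees, a list of three; "linear": the shift along the tool's x, y, z in m, a list of three; "jaw": the opening, from 0 (shut) to 1 (fully open). A call has 1 to 12 rows; each row shifts and turns the commanded pose from where the row before left it, along the tool's axes as they then stand; what a row does not reach is not made up. A row lasts 1/12 s, in which the tool goes at most 41.7 mm and 7.16 degrees, less where a joint would pass 70% of its speed; a pose out of reach is approached as far as the arm can. A call with a gripper value outside its range is refused whole. The fingers move at their own pace and stop on an object; "grip_force" is the grip in N (left out, the last holds). Time passes only in rows, so rows that do not move let the fingers close. It gives the time, the measured TCP pose, the force and the opening at its end, in the units of the state.
- sense(): the state, without advancing time (a new reading comes with each control period).
- snapshot(name): name is "scene" or "top"; returns a dict with "frame" (480x640x3 uint8, red, green, blue), "fx", "fy", "cx", "cy" (pixels), "T" (4x4, takes a point from camera to world coordinates). Camera axes: x right, y up, looking along -z (the intrinsics and any distortion apply to the point x, -y, -z); pixel columns grow to the right and rows downward; lengths in m; the calibration is good to about 2 mm. A picture is of the moment at which its call begins. There is no depth.
- job_done(): hands the job in, once; it reports no verdict.
The state is a dict: "time": time; "q": joint angles; "qvel": joint speeds; "joint_torque": joint torques, N m; "eef_pos": TCP position; "ee_rot": TCP orientation; "wrist_force": force on the tool from outside, world axes, zero at the start; "wrist_torque": the same for the moment, N m; "gripper_width": finger opening in m.
Only numpy, scipy, OpenCV 4.12 (cv2) and the standard library are available. Lean on these libraries where they do the work, as an engineer would, in place of code of your own. Each camera call takes 0.05 s, during which the arm holds its last target.

## Working session

There is one attempt and no reset: what is moved stays moved. The work goes in short steps, Python scripts to look and compute and a tool call to move; the robot and the scene stay as the last step left them, time stands still between calls to the robot, and variables do not carry over. Pictures are saved under pics/ and viewed, and the job is handed in when it is done.

Besides the shell and the picture viewer there is one more tool, called after ">>>" by a JSON object that holds its "method" and its "body", one argument or row to a line. arm_command: Moves the arm, as the interface text tells. Its arguments: {"type":"object","properties":{"moves":{"type":"array","items":{"type":"object","properties":{"turn":{"type":"array","items":{"type":"number"}},"linear":{"type":"array","items":{"type":"number"}},"jaw":{"type":"number"}}}},"grip_force":{"type":"number"}},"required":["moves"]}

```bash
ls; mkdir -p pics; python3 - <<'E'
from station import sense, snapshot, grip_depth
import cv2, numpy as np
print(grip_depth, sense())
for n in ("scene","top"):
    s=snapshot(n); cv2.imwrite(f"pics/{n}0.png", s["frame"][:,:,::-1]); print(n,[s[k] for k in("fx","fy","cx","cy")],s["T"],[k for k in s])
E
```

```text
pics
0.0187 {'time': 0.0, 'q': array([ 6.23658713e+01,  1.76223485e+01,  8.63835423e+01,  1.20140004e-03,
        7.61100730e+01, -4.21142159e+00]), 'qvel': array([ 0.00395665, -0.02076802, -0.00286952, -0.04309582, -0.00039248,
       -0.01898748]), 'joint_torque': array([ 2.13001417e-04, -4.57554030e+01, -2.51911408e+01, -8.01573651e-05,
        1.34021961e-02, -5.73358577e-06]), 'eef_pos': array([0.22826564, 0.52699826, 0.23038243]), 'ee_rot': array([-1.79884435e+02, -9.67856020e-03,  1.56576994e+02]), 'wrist_force': array([ 0.33381584, -0.07097135,  0.5422516 ]), 'wrist_torque': array([-0.00506551, -0.04129597, -0.01014753]), 'gripper_width': 0.0855875972331446}
scene [475.5283931493205, 475.5283931493205, 313.87265634179266, 237.08833124025927] [[-0.04505827 -0.79766166  0.60141968  1.02307758]
 [ 0.9989245  -0.02938523  0.03586569  0.05862314]
 [-0.01093583  0.6023889   0.79812782  0.70430914]
 [ 0.          0.          0.          1.        ]] ['frame', 'fx', 'fy', 'cx', 'cy', 'T']
top [507.98860179316256, 507.98860179316256, 318.5486431216437, 237.99609507277327] [[ 0.01388178  0.99189087 -0.12633211  0.42200093]
 [-0.99989927  0.01339675 -0.00468816  0.0327656 ]
 [-0.00295771  0.12638446  0.99197693  0.95635578]
 [ 0.          0.          0.          1.        ]] ['frame', 'fx', 'fy', 'cx', 'cy', 'T']
```

View pics/scene0.png

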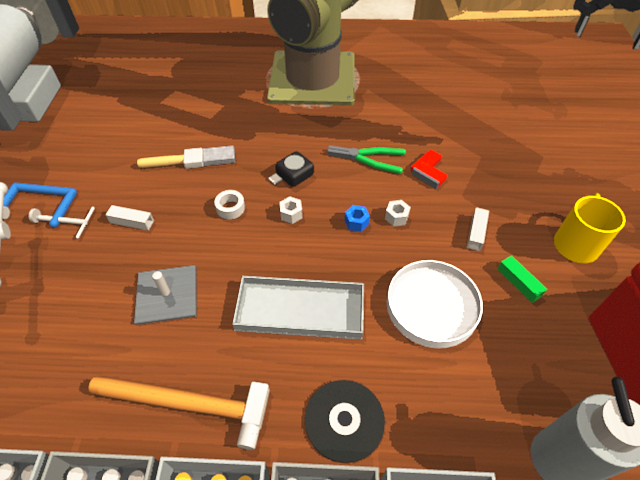

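View pics/top0.png

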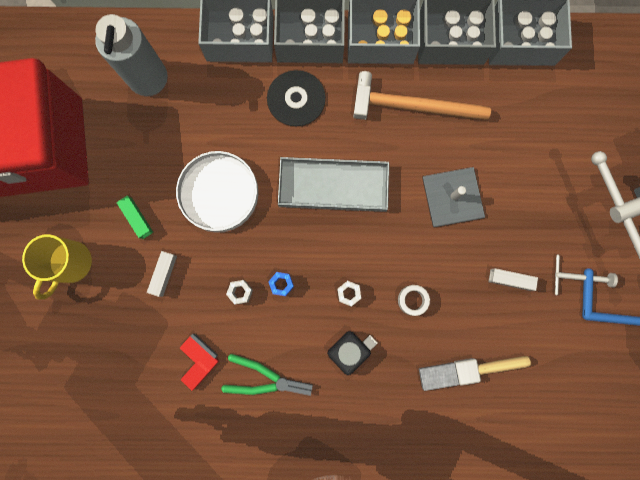

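```bash
python3 - <<'E'
import cv2, numpy as np
t=cv2.imread("pics/top0.png"); s=cv2.imread("pics/scene0.png")
def crop(im,c,r=33,z=6):
    x,y=c; return cv2.resize(im[y-r:y+r,x-r:x+r],None,fx=z*0+4,fy=4,interpolation=cv2.INTER_NEAREST)[:264,:264]
pt=[(238,291),(281,284),(349,293),(161,274),(513,279),(414,300)]
o=[crop(t,p) for p in pt]
cv2.imwrite("pics/c1.png",np.vstack([np.hstack(o[:3]),np.hstack(o[3:])]))
ps=[(398,212),(357,217),(291,209),(479,228),(130,217),(229,205)]
o=[crop(s,p) for p in ps]
cv2.imwrite("pics/c2.png",np.vstack([np.hstack(o[:3]),np.hstack(o[3:])]))
E
```

```text
(no output)
```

View pics/c1.png

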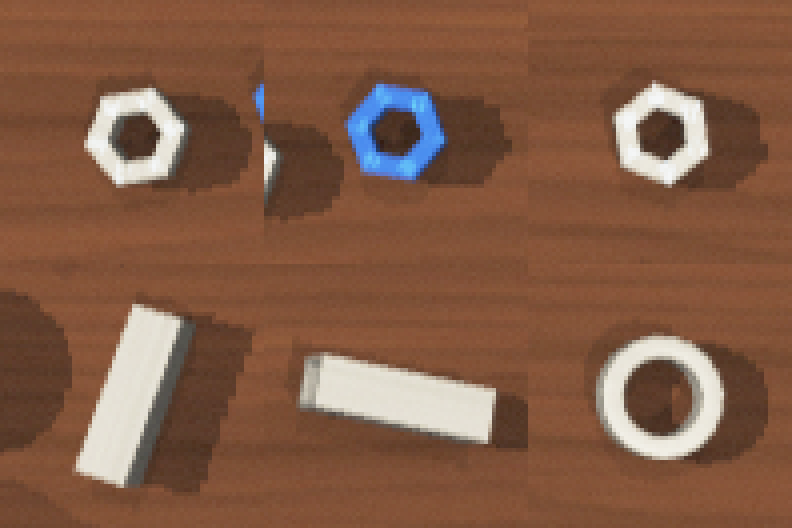

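View pics/c2.png

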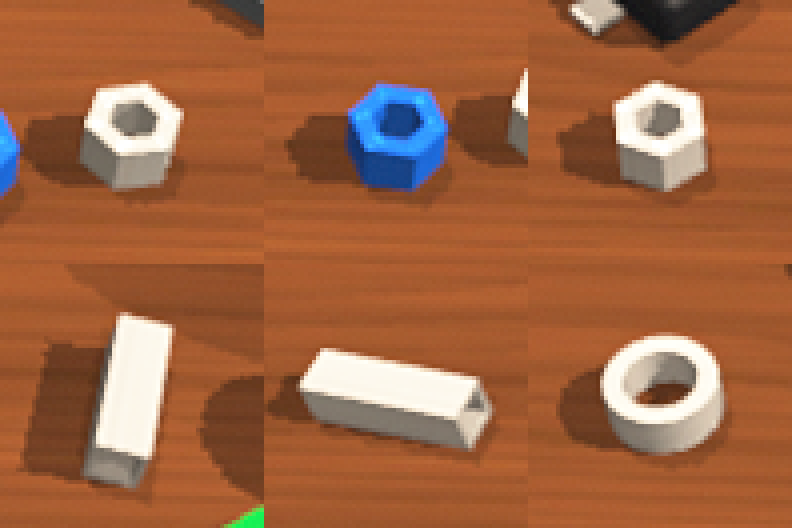

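Candidates (top-view pixels):
- **Nuts:** white at (238,291) and (349,293). Blue at (281,284) is a look-alike.
- **Tubes:** white at (161,274) and (513,279). Green at (133,217) is a look-alike.
- **Ring:** white collar at (414,300). The white ring on the black disc at (296,97) is part of a grinding disc, so it's rejected.

The crops confirm the white ones are the right parts. Next I measure them.

```bash
cat > h.py <<'E'
import cv2, numpy as np
from station import sense, snapshot, grip_depth
def ray(s,u,v):
    d=np.stack([(np.asarray(u,float)-s["cx"])/s["fx"],-(np.asarray(v,float)-s["cy"])/s["fy"],-np.ones_like(np.asarray(u,float))],-1)
    return s["T"][:3,3], d@s["T"][:3,:3].T
def onz(s,u,v,z):
    o,d=ray(s,u,v); k=(z-o[2])/d[...,2]; return (o+k[...,None]*d)
def facemask(s,roi,thr):
    f=cv2.cvtColor(s["frame"],cv2.COLOR_RGB2HSV); m=((f[...,2]>thr)&(f[...,1]<50)).astype(np.uint8)
    k=np.zeros_like(m); x,y,r=roi; k[y-r:y+r,x-r:x+r]=1; return m*k
def big(m):
    c,_=cv2.findContours(m,cv2.RETR_EXTERNAL,cv2.CHAIN_APPROX_NONE); return max(c,key=cv2.contourArea)[:,0,:].astype(np.float32)
E
python3 - <<'E'
from h import *
S={n:snapshot(n) for n in("top","scene")}
rois={"nutA":((238,291,22),(398,212,22),.026),"nutB":((349,293,22),(291,209,22),.026),"tubeA":((161,274,33),(479,228,33),.024),"tubeB":((513,279,33),(130,217,33),.024),"collar":((414,300,25),(229,205,25),.024)}
for n,(a,b,z) in rois.items():
    for cam,r in(("top",a),("scene",b)):
        s=S[cam]
        v=s["frame"][r[1]-r[2]:r[1]+r[2],r[0]-r[2]:r[0]+r[2]].max(2)
        c=big(facemask(s,r,205))
        hull=cv2.convexHull(c)[:,0]
        p=onz(s,c[:,0],c[:,1],z)[:,:2].astype(np.float32)*1000
        if n=="collar": e=cv2.minEnclosingCircle(p); el=cv2.fitEllipse(p); print(n,cam,np.round(el[0],1),"axes",np.round(el[1],1))
        elif n[:3]=="tub": e=cv2.minAreaRect(p); bx=cv2.boxPoints(e); i=np.argmax([np.linalg.norm(bx[1]-bx[0]),np.linalg.norm(bx[2]-bx[1])]); d=bx[i+1]-bx[i]; print(n,cam,np.round(e[0],1),np.round(e[1],1),"yaw",np.degrees(np.arctan2(d[1],d[0]))%180)
        else:
            # support widths
            th=np.radians(np.arange(0,180,1)); pr=p@np.array([np.cos(th),np.sin(th)]); w=pr.max(0)-pr.min(0)
            w3=[w[i]+w[i+60]+w[i+120] for i in range(60)]; i=int(np.argmin(w3))
            M=cv2.moments(cv2.convexHull(p)); print(n,cam,round(M["m10"]/M["m00"],1),round(M["m01"]/M["m00"],1),"flats yaw",i,w[i].round(1),w[i+60].round(1),w[i+120].round(1),"corn",w.max().round(1))
E
```

```text
nutA top 440.1 182.4 flats yaw 11 39.1 39.1 39.4 corn 44.5
nutA scene 439.6 181.8 flats yaw 12 40.3 40.8 39.9 corn 45.7
nutB top 440.3 -19.5 flats yaw 39 39.3 39.2 39.5 corn 44.0
nutB scene 443.3 -17.3 flats yaw 35 54.7 39.4 43.9 corn 56.8
tubeA top [471.3 328.2] [23.2 79. ] yaw 163.3514
tubeA scene [471.3 326.8] [23.5 79.8] yaw 163.4237
tubeB top [ 469.9 -322.8] [79.2 22.3] yaw 78.81192
tubeB scene [ 471.  -316.1] [95.9 31.6] yaw 71.85846
collar top [ 429.4 -138.4] axes [51.8 52.6]
collar scene [ 431.4 -135.8] axes [50.2 64.8]
```

```bash
python3 - <<'E'
from h import *
S={n:snapshot(n) for n in("top","scene")}
t=S["top"]["frame"]
def up(s,x,y,r,z=5): return cv2.resize(s["frame"][y-r:y+r,x-r:x+r,::-1],None,fx=z,fy=z,interpolation=cv2.INTER_NEAREST)
a=[up(S["top"],455,197,40),up(S["scene"],166,293,40)]
cv2.imwrite("pics/stand.png",np.hstack(a))
def notwood(s,roi):
    f=cv2.cvtColor(s["frame"],cv2.COLOR_RGB2HSV); m=(f[...,1]<70).astype(np.uint8)
    k=np.zeros_like(m); x0,y0,x1,y1=roi; k[y0:y1,x0:x1]=1
    return m*k
R={"dish":{"top":(170,145,265,238),"scene":(380,255,490,352)},"tray":{"top":(270,150,398,218),"scene":(226,268,375,345)},"stand":{"top":(415,160,495,235),"scene":(125,258,205,330)}}
for n in R:
  for cam in R[n]:
    s=S[cam]; m=notwood(s,R[n][cam]); c=big(m); x,y,w,h=cv2.boundingRect(c.astype(np.int32)); 
    for z in ((.024,) if n!="stand" else (.008,)):
        p=onz(s,c[:,0],c[:,1],z)[:,:2].astype(np.float32)*1000
        if n=="dish": e=cv2.fitEllipse(cv2.convexHull(p)); print(n,cam,np.round(e[0],1),np.round(e[1],1))
        e=cv2.minAreaRect(p); bx=cv2.boxPoints(e); i=np.argmax([np.linalg.norm(bx[1]-bx[0]),np.linalg.norm(bx[2]-bx[1])]); d=bx[i+1]-bx[i]; print(n,cam,(x,y,w,h),np.round(e[0],1),np.round(e[1],1),"yaw",np.degrees(np.arctan2(d[1],d[0]))%180)
E
```

```text
dish top [627.3 229.2] [151.8 156.7]
dish top (176, 151, 82, 81) [627.7 229.7] [152.9 152.5] yaw 0.7713998
dish scene [632.5 228.3] [152.5 163.8]
dish scene (387, 260, 96, 88) [633.1 228.8] [151.6 162.9] yaw 170.59393
tray top (278, 157, 111, 55) [643.6  10.9] [206.6  96.5] yaw 88.18539
tray scene (232, 276, 132, 63) [650.   10.7] [206.2 102.2] yaw 88.08879
stand top (423, 167, 62, 60) [ 625.7 -217.5] [100.7 100.6] yaw 11.258422
stand scene (134, 265, 62, 59) [ 626.6 -218.1] [102.1  98.9] yaw 11.165712
```

View pics/stand.png

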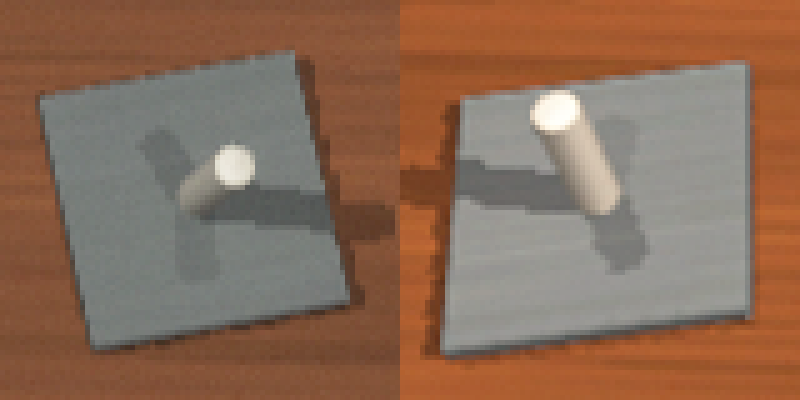

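```bash
cat >> h.py <<'E'
from scipy.spatial.transform import Rotation as Ro
def plan(pos,yaw=None):
    """turn about tool z first, then the shift in the turned tool frame"""
    st=sense(); R=Ro.from_euler("xyz",st["ee_rot"],degrees=True)
    y0=st["ee_rot"][2]; yaw=y0 if yaw is None else yaw
    tz=-((yaw-y0+180)%360-180)
    Rg=Ro.from_euler("xyz",[180,0,yaw],degrees=True)
    d=Rg.inv().apply(np.array(pos)-st["eef_pos"])
    tilt=(R.inv()*Ro.from_euler("xyz",[180,0,y0],degrees=True)).as_rotvec(degrees=True)
    print("t",round(st["time"],2),"pos",st["eef_pos"].round(4),"rot",st["ee_rot"].round(2),"w",round(st["gripper_width"],4),"F",st["wrist_force"].round(1),"q",st["q"].round(0))
    print("  turn z",round(tz,2),"rows",round(abs(tz)/7,1),"| tilt fix",tilt.round(2),"| shift tool xyz",d.round(4),"rows",round(np.linalg.norm(d)/.04,1))
E
python3 - <<'E'
from h import *
T,S=snapshot("top"),snapshot("scene")
for s,r in((T,(462,190,12)),(S,(157,275,12))):
    c=big(facemask(s,r,200)); p=onz(s,c[:,0],c[:,1],.064)*1000
    print(c.mean(0),c.min(0),c.max(0),p.mean(0).round(1), (p.max(0)-p.min(0)).round(1))
print(onz(T,np.array(462.),np.array(190.2),.064),onz(S,np.array(157.),np.array(275.2),.064))
plan([.471,.3275,.13],163.4)
E
```

```text
[461.26315 189.78947] [458. 186.] [465. 193.] [ 626.1 -217.4   64. ] [12.8 12.6  0. ]
[159.7619 278.2857] [152. 271.] [166. 286.] [ 631.5 -211.4   64. ] [27.6 27.2  0. ]
[ 0.62539272 -0.21869146  0.064     ] [ 0.62601716 -0.21719858  0.064     ]
t 0.4 pos [0.2285 0.5275 0.2312] rot [-179.98   -0.    156.58] w 0.0852 F [ 0.5 -0.2 -0.1] q [62. 18. 86.  0. 76. -4.]
  turn z -6.82 rows 1.0 | tilt fix [-0.02 -0.    0.  ] | shift tool xyz [-0.2895 -0.1224  0.1012] rows 8.3
```

>>> {"method": "arm_command", "body": {
  "moves": [
    {"turn": [0,0,-6.8],"linear": [0,0,0],"jaw": 1},
    {"turn": [0,0,0],"linear": [-0.029,-0.0122,0.01],"jaw": 1},
    {"turn": [0,0,0],"linear": [-0.029,-0.0122,0.01],"jaw": 1},
    {"turn": [0,0,0],"linear": [-0.029,-0.0122,0.01],"jaw": 1},
    {"turn": [0,0,0],"linear": [-0.029,-0.0122,0.01],"jaw": 1},
    {"turn": [0,0,0],"linear": [-0.029,-0.0122,0.01],"jaw": 1},
    {"turn": [0,0,0],"linear": [-0.029,-0.0122,0.01],"jaw": 1},
    {"turn": [0,0,0],"linear": [-0.029,-0.0122,0.01],"jaw": 1},
    {"turn": [0,0,0],"linear": [-0.029,-0.0122,0.01],"jaw": 1},
    {"turn": [0,0,0],"linear": [-0.029,-0.0122,0.01],"jaw": 1},
    {"turn": [0,0,0],"linear": [-0.029,-0.0122,0.01],"jaw": 1},
    {"turn": [0,0,0],"linear": [0,0,0],"jaw": 1}
  ]
}}

```text
time: 1.4
eef_pos: [0.4753, 0.324, 0.1296]
ee_rot: [-179.9, 0.1, 163.2]
wrist_force: [0.1, -0.0, -0.1]
gripper_width: 0.0857
```

```bash
python3 -c "
from h import *
plan([.471,.3275,.004],163.4)"
```

```text
t 1.4 pos [0.4753 0.324  0.1296] rot [-1.7986e+02  9.0000e-02  1.6316e+02] w 0.0857 F [ 0.1 -0.  -0.1] q [ 30.  23.  94.  -0.  63. -43.]
  turn z -0.24 rows 0.0 | tilt fix [-0.14  0.09 -0.  ] | shift tool xyz [0.0052 0.0021 0.1256] rows 3.1
```

>>> {"method": "arm_command", "body": {
  "moves": [
    {"turn": [0,0,0],"linear": [0,0,0],"jaw": 1},
    {"turn": [0,0,0],"linear": [0,0,0],"jaw": 1}
  ]
}}

```text
time: 1.57
eef_pos: [0.4713, 0.3278, 0.1313]
ee_rot: [180.0, -0.0, 163.3]
wrist_force: [-0.2, 0.1, -0.1]
gripper_width: 0.0853
```

```bash
python3 -c "
from h import *
plan([.471,.3275,.004],163.4)
s=snapshot('scene');cv2.imwrite('pics/s1.png',s['frame'][:,:,::-1])"
```

```text
t 1.57 pos [0.4713 0.3278 0.1313] rot [ 1.8000e+02 -5.0000e-02  1.6332e+02] w 0.0853 F [-0.2  0.1 -0.1] q [ 31.  23.  94.   0.  63. -43.]
  turn z -0.08 rows 0.0 | tilt fix [ 0.   -0.05 -0.  ] | shift tool xyz [ 0.0002 -0.0004  0.1273] rows 3.2
```

View pics/s1.png

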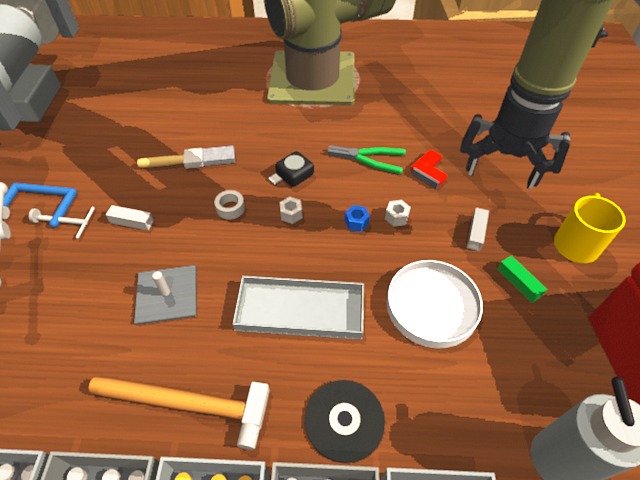

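```bash
cat >> h.py <<'E'
def proj(s,p):
    c=np.linalg.inv(s["T"])@np.append(p,1); return (s["cx"]+s["fx"]*c[0]/-c[2], s["cy"]-s["fy"]*c[1]/-c[2])
E
python3 -c "
from h import *
s=snapshot('scene'); t=snapshot('top'); e=sense()['eef_pos']; print(proj(s,e),proj(t,e))
cv2.imwrite('pics/t1.png',t['frame'][:,:,::-1])"
```

```text
(np.float64(497.5078547170341), np.float64(183.56505435841888)) (np.float64(138.34546297587647), np.float64(269.8855760127358))
```

View pics/t1.png

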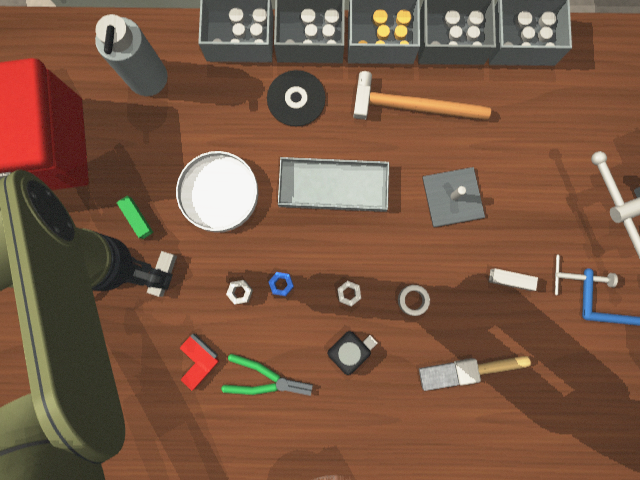

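```bash
python3 -c "
from h import *
s=snapshot('scene'); st=sense(); R=Ro.from_euler('xyz',st['ee_rot'],degrees=True); f=s['frame'][:,:,::-1].copy()
f=cv2.resize(f[120:220,440:600],None,fx=5,fy=5,interpolation=cv2.INTER_CUBIC)
for yy in(-.0427,.0427,0):
    p=st['eef_pos']+R.apply([0,yy,-.013]); u=proj(s,p); print(u); cv2.circle(f,(int((u[0]-440+.5)*5),int((u[1]-120+.5)*5)),3,(0,0,255),-1)
cv2.imwrite('pics/s2.png',f)"
```

```text
(np.float64(473.1378243632433), np.float64(171.99800849295207))
(np.float64(527.2988694167459), np.float64(184.09425547529685))
(np.float64(499.9085851963015), np.float64(177.97695026968597))
```

View pics/s2.png

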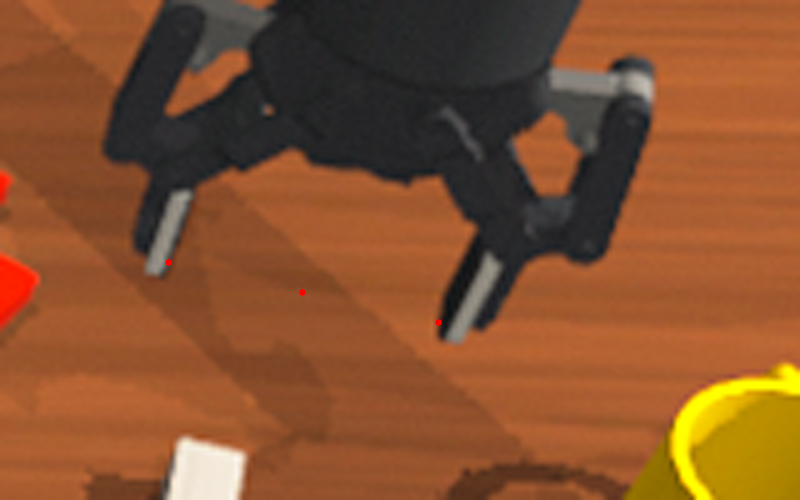

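>>> {"method": "arm_command", "body": {
  "grip_force": 45,
  "moves": [
    {"linear": [0,-0.0004,0.016],"jaw": 1},
    {"linear": [0,0,0.016],"jaw": 1},
    {"linear": [0,0,0.016],"jaw": 1},
    {"linear": [0,0,0.016],"jaw": 1},
    {"linear": [0,0,0.016],"jaw": 1},
    {"linear": [0,0,0.016],"jaw": 1},
    {"linear": [0,0,0.016],"jaw": 1},
    {"linear": [0,0,0.007],"jaw": 1},
    {"linear": [0,0,0.005],"jaw": 1},
    {"linear": [0,0,0.003],"jaw": 1},
    {"linear": [0,0,0],"jaw": 1},
    {"linear": [0,0,0],"jaw": 1}
  ]
}}

```text
invalid input at $.moves[0]: expected keys turn, linear, jaw
```

>>> {"method": "arm_command", "body": {
  "grip_force": 45,
  "moves": [
    {"linear": [0,0,0],"jaw": 0},
    {"linear": [0,0,0],"jaw": 0},
    {"linear": [0,0,0],"jaw": 0},
    {"linear": [0,0,0],"jaw": 0},
    {"linear": [0,0,0],"jaw": 0},
    {"linear": [0,0,0],"jaw": 0},
    {"linear": [0,0,0],"jaw": 0},
    {"linear": [0,0,0],"jaw": 0}
  ]
}}

```text
invalid input at $.moves[0]: expected keys turn, linear, jaw
```

```bash
python3 -c "
from h import *
plan([.471,.3275,.11])
t=snapshot('scene');cv2.imwrite('pics/s3.png',cv2.resize(t['frame'][120:270,400:600,::-1],None,fx=4,fy=4))"
```

```text
t 1.77 pos [0.4708 0.3288 0.1319] rot [1.7996e+02 2.0000e-02 1.6348e+02] w 0.0854 F [ 0.5  0.7 -0.6] q [ 31.  23.  94.   0.  63. -43.]
  turn z -0.0 rows 0.0 | tilt fix [0.04 0.02 0.  ] | shift tool xyz [-0.0005 -0.0011  0.0219] rows 0.5
```

View pics/s3.png

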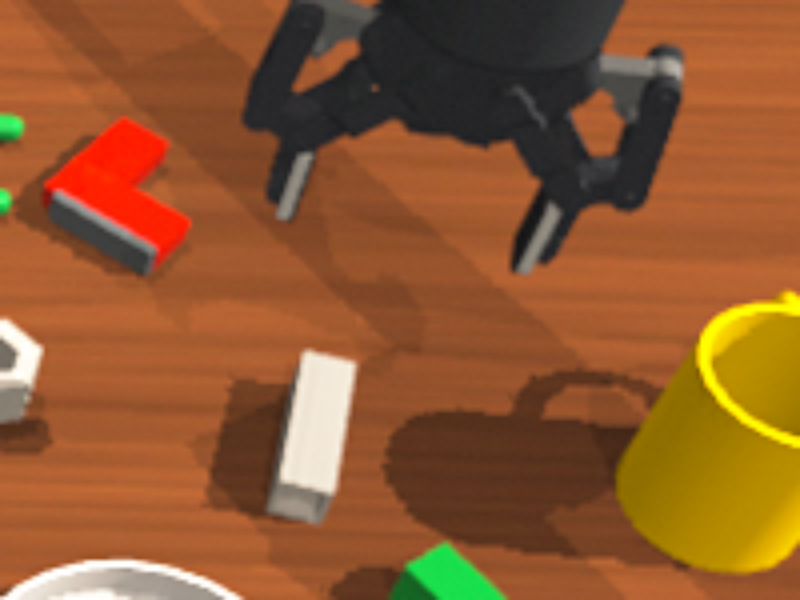

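>>> {"method": "arm_command", "body": {
  "grip_force": 45,
  "moves": [
    {"turn": [0,0,0],"linear": [0,-0.0006,0.016],"jaw": 1},
    {"turn": [0,0,0],"linear": [0,0,0.016],"jaw": 1},
    {"turn": [0,0,0],"linear": [0,0,0.016],"jaw": 1},
    {"turn": [0,0,0],"linear": [0,0,0.016],"jaw": 1},
    {"turn": [0,0,0],"linear": [0,0,0.016],"jaw": 1},
    {"turn": [0,0,0],"linear": [0,0,0.016],"jaw": 1},
    {"turn": [0,0,0],"linear": [0,0,0.016],"jaw": 1},
    {"turn": [0,0,0],"linear": [0,0,0.007],"jaw": 1},
    {"turn": [0,0,0],"linear": [0,0,0.005],"jaw": 1},
    {"turn": [0,0,0],"linear": [0,0,0.003],"jaw": 1},
    {"turn": [0,0,0],"linear": [0,0,0],"jaw": 1},
    {"turn": [0,0,0],"linear": [0,0,0],"jaw": 1}
  ]
}}

```text
time: 2.82
eef_pos: [0.4718, 0.3276, 0.0049]
ee_rot: [180.0, 0.0, 163.4]
wrist_force: [-0.5, 0.3, -0.5]
gripper_width: 0.0854
```

```bash
python3 -c "
from h import *
plan([.471,.3275,.004],163.4)
t=snapshot('scene');cv2.imwrite('pics/s4.png',cv2.resize(t['frame'][120:270,400:600,::-1],None,fx=4,fy=4))"
```

```text
t 2.82 pos [0.4718 0.3276 0.0049] rot [1.7995e+02 5.0000e-02 1.6339e+02] w 0.0854 F [-0.5  0.3 -0.5] q [ 31.  32. 101.  -0.  47. -43.]
  turn z -0.01 rows 0.0 | tilt fix [0.05 0.05 0.  ] | shift tool xyz [ 0.0008 -0.0003  0.0009] rows 0.0
```

View pics/s4.png

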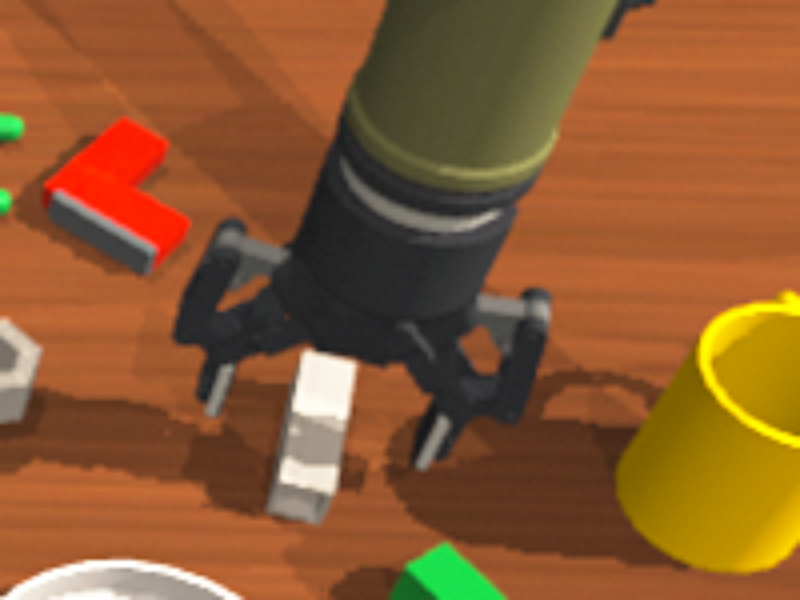

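The open fingers at about crop (215,400) and (430,450) straddle the tube (310,430). Closing on it.

>>> {"method": "arm_command", "body": {
  "grip_force": 45,
  "moves": [
    {"turn": [0,0,0],"linear": [0,0,0.0005],"jaw": 0},
    {"turn": [0,0,0],"linear": [0,0,0],"jaw": 0},
    {"turn": [0,0,0],"linear": [0,0,0],"jaw": 0},
    {"turn": [0,0,0],"linear": [0,0,0],"jaw": 0},
    {"turn": [0,0,0],"linear": [0,0,0],"jaw": 0},
    {"turn": [0,0,0],"linear": [0,0,0],"jaw": 0},
    {"turn": [0,0,0],"linear": [0,0,0],"jaw": 0},
    {"turn": [0,0,0],"linear": [0,0,0],"jaw": 0},
    {"turn": [0,0,0],"linear": [0,0,0],"jaw": 0},
    {"turn": [0,0,0],"linear": [0,0,0],"jaw": 0}
  ]
}}

```text
time: 3.7
eef_pos: [0.4717, 0.3273, 0.0041]
ee_rot: [180.0, 0.0, 163.4]
wrist_force: [0.5, -0.4, 5.3]
gripper_width: 0.0228
```

```bash
python3 -c "
from h import *
a=np.radians(88.15); u=np.array([np.cos(a),np.sin(a)]); c=np.array([.6455,.0108])
print(c+.048*u, c-.048*u)
plan([*(c+.048*u),.10],88.15)"
```

```text
[0.64704958 0.05877498] [ 0.64395042 -0.03717498]
t 3.7 pos [0.4717 0.3273 0.0041] rot [1.7997e+02 3.0000e-02 1.6337e+02] w 0.0228 F [ 0.5 -0.4  5.3] q [ 31.  32. 101.  -0.  47. -43.]
  turn z 75.22 rows 10.7 | tilt fix [0.03 0.03 0.  ] | shift tool xyz [-0.2628  0.1839 -0.0959] rows 8.4
```

>>> {"method": "arm_command", "body": {
  "moves": [
    {"turn": [0,0,0],"linear": [0,0,-0.008],"jaw": 0},
    {"turn": [0,0,6.84],"linear": [0,0,-0.008],"jaw": 0},
    {"turn": [0,0,6.84],"linear": [0,0,-0.008],"jaw": 0},
    {"turn": [0,0,6.84],"linear": [0,0,-0.008],"jaw": 0},
    {"turn": [0,0,6.84],"linear": [0,0,-0.008],"jaw": 0},
    {"turn": [0,0,6.84],"linear": [0,0,-0.008],"jaw": 0},
    {"turn": [0,0,6.84],"linear": [0,0,-0.008],"jaw": 0},
    {"turn": [0,0,6.84],"linear": [0,0,-0.008],"jaw": 0},
    {"turn": [0,0,6.84],"linear": [0,0,-0.008],"jaw": 0},
    {"turn": [0,0,6.84],"linear": [0,0,-0.008],"jaw": 0},
    {"turn": [0,0,6.84],"linear": [0,0,-0.008],"jaw": 0},
    {"turn": [0,0,6.84],"linear": [0,0,-0.008],"jaw": 0}
  ]
}}

```text
time: 4.7
eef_pos: [0.4706, 0.3267, 0.0999]
ee_rot: [-179.9, 0.1, 87.8]
wrist_force: [0.1, -0.6, -1.9]
gripper_width: 0.0231
```

>>> {"method": "arm_command", "body": {
  "moves": [
    {"turn": [0,0,0],"linear": [-0.0263,0.0184,0],"jaw": 0},
    {"turn": [0,0,0],"linear": [-0.0263,0.0184,0],"jaw": 0},
    {"turn": [0,0,0],"linear": [-0.0263,0.0184,0],"jaw": 0},
    {"turn": [0,0,0],"linear": [-0.0263,0.0184,0],"jaw": 0},
    {"turn": [0,0,0],"linear": [-0.0263,0.0184,0],"jaw": 0},
    {"turn": [0,0,0],"linear": [-0.0263,0.0184,0],"jaw": 0},
    {"turn": [0,0,0],"linear": [-0.0263,0.0184,0],"jaw": 0},
    {"turn": [0,0,0],"linear": [-0.0263,0.0184,0],"jaw": 0},
    {"turn": [0,0,0],"linear": [-0.0263,0.0184,0],"jaw": 0},
    {"turn": [0,0,0],"linear": [-0.0263,0.0184,0],"jaw": 0},
    {"turn": [0,0,0],"linear": [0,0,0],"jaw": 0},
    {"turn": [0,0,0],"linear": [0,0,0],"jaw": 0}
  ]
}}

```text
time: 5.7
eef_pos: [0.6471, 0.0564, 0.0992]
ee_rot: [-179.9, 0.0, 88.0]
wrist_force: [-0.8, 0.7, -2.4]
gripper_width: 0.023
```

```bash
python3 -c "
from h import *
plan([.647,.0588,.0075],88.15)
for n in('scene','top'):
  t=snapshot(n);cv2.imwrite('pics/%s5.png'%n,t['frame'][:,:,::-1])"
```

```text
t 5.7 pos [0.6471 0.0564 0.0992] rot [-1.7994e+02  1.0000e-02  8.7960e+01] w 0.023 F [-0.8  0.7 -2.4] q [ 1. 30. 86. -0. 64.  3.]
  turn z -0.19 rows 0.0 | tilt fix [-0.06  0.01 -0.  ] | shift tool xyz [ 0.0024 -0.0002  0.0917] rows 2.3
```

View pics/scene5.png

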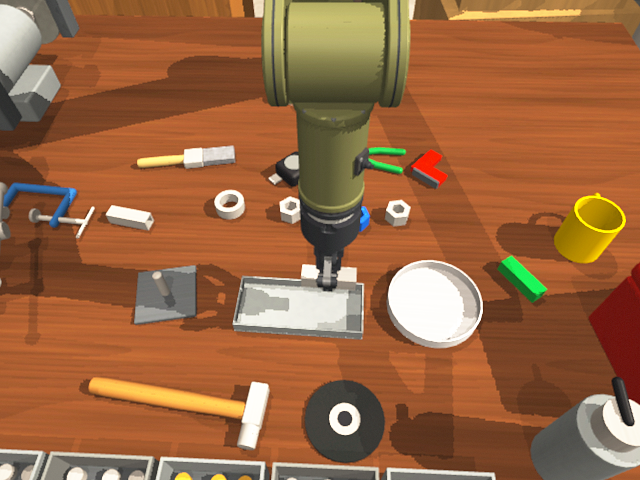

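>>> {"method": "arm_command", "body": {
  "moves": [
    {"turn": [0,0,0],"linear": [0.001,0,0.015],"jaw": 0},
    {"turn": [0,0,0],"linear": [0,0,0.015],"jaw": 0},
    {"turn": [0,0,0],"linear": [0,0,0.015],"jaw": 0},
    {"turn": [0,0,0],"linear": [0,0,0.015],"jaw": 0},
    {"turn": [0,0,0],"linear": [0,0,0.01],"jaw": 0},
    {"turn": [0,0,0],"linear": [0,0,0.008],"jaw": 0},
    {"turn": [0,0,0],"linear": [0,0,0.006],"jaw": 0},
    {"turn": [0,0,0],"linear": [0,0,0.003],"jaw": 0},
    {"turn": [0,0,0],"linear": [0,0,0],"jaw": 0},
    {"turn": [0,0,0],"linear": [0,0,0],"jaw": 0}
  ]
}}

```text
time: 6.63
eef_pos: [0.6471, 0.0594, 0.0132]
ee_rot: [180.0, -0.0, 88.1]
wrist_force: [-0.6, -0.5, -2.3]
gripper_width: 0.0233
```

```bash
python3 -c "
from h import *
plan([.647,.0588,.0075],88.15)
t=snapshot('scene');cv2.imwrite('pics/s6.png',cv2.resize(t['frame'][210:360,210:410,::-1],None,fx=4,fy=4))"
```

```text
t 6.63 pos [0.6471 0.0594 0.0132] rot [179.96  -0.    88.14] w 0.0233 F [-0.6 -0.5 -2.3] q [ 2. 36. 91. -0. 54.  3.]
  turn z -0.01 rows 0.0 | tilt fix [ 0.04 -0.   -0.  ] | shift tool xyz [-0.0007 -0.0001  0.0057] rows 0.1
```

View pics/s6.png

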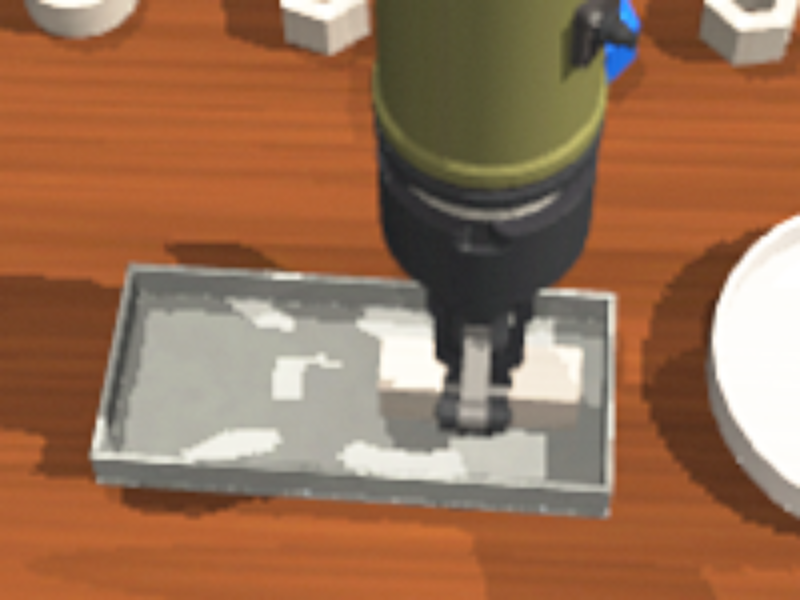

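The tube is in the tray at crop (480,380), parallel to the walls and with clearance all round. I'll lower the last 5 mm and release with a partial opening.

>>> {"method": "arm_command", "body": {
  "moves": [
    {"turn": [0,0,0],"linear": [0,0,0.003],"jaw": 0},
    {"turn": [0,0,0],"linear": [0,0,0.002],"jaw": 0},
    {"turn": [0,0,0],"linear": [0,0,0],"jaw": 0},
    {"turn": [0,0,0],"linear": [0,0,0],"jaw": 0.45},
    {"turn": [0,0,0],"linear": [0,0,0],"jaw": 0.45},
    {"turn": [0,0,0],"linear": [0,0,0],"jaw": 0.45},
    {"turn": [0,0,0],"linear": [0,0,0],"jaw": 0.45},
    {"turn": [0,0,0],"linear": [0,0,-0.005],"jaw": 0.45},
    {"turn": [0,0,0],"linear": [0,0,-0.015],"jaw": 0.45},
    {"turn": [0,0,0],"linear": [0,0,-0.025],"jaw": 0.45},
    {"turn": [0,0,0],"linear": [0,0,-0.03],"jaw": 1},
    {"turn": [0,0,0],"linear": [0,0,-0.025],"jaw": 1}
  ]
}}

```text
time: 7.68
eef_pos: [0.6469, 0.0594, 0.1096]
ee_rot: [180.0, -0.0, 88.1]
wrist_force: [0.5, 0.7, 0.8]
gripper_width: 0.0614
```

```bash
python3 -c "
from h import *
plan([.470,-.3225,.11],78.8)"
```

```text
t 7.68 pos [0.6469 0.0594 0.1096] rot [179.98  -0.    88.14] w 0.0614 F [0.5 0.7 0.8] q [ 2. 29. 86.  0. 65.  3.]
  turn z 9.34 rows 1.3 | tilt fix [ 0.02 -0.   -0.  ] | shift tool xyz [-4.089e-01 -9.940e-02 -4.000e-04] rows 10.5
```

>>> {"method": "arm_command", "body": {
  "moves": [
    {"turn": [0,0,4.65],"linear": [0,0,0],"jaw": 1},
    {"turn": [0,0,4.65],"linear": [0,0,0],"jaw": 1},
    {"turn": [0,0,0],"linear": [-0.037,-0.009,0],"jaw": 1},
    {"turn": [0,0,0],"linear": [-0.037,-0.009,0],"jaw": 1},
    {"turn": [0,0,0],"linear": [-0.037,-0.009,0],"jaw": 1},
    {"turn": [0,0,0],"linear": [-0.037,-0.009,0],"jaw": 1},
    {"turn": [0,0,0],"linear": [-0.037,-0.009,0],"jaw": 1},
    {"turn": [0,0,0],"linear": [-0.037,-0.009,0],"jaw": 1},
    {"turn": [0,0,0],"linear": [-0.037,-0.009,0],"jaw": 1},
    {"turn": [0,0,0],"linear": [-0.037,-0.009,0],"jaw": 1},
    {"turn": [0,0,0],"linear": [-0.037,-0.009,0],"jaw": 1},
    {"turn": [0,0,0],"linear": [-0.037,-0.009,0],"jaw": 1}
  ]
}}

```text
time: 8.68
eef_pos: [0.486, -0.2878, 0.1085]
ee_rot: [180.0, 0.0, 78.8]
wrist_force: [0.8, -0.1, 0.3]
gripper_width: 0.0857
```

>>> {"method": "arm_command", "body": {
  "moves": [
    {"turn": [0,0,0],"linear": [-0.02,-0.005,0],"jaw": 1},
    {"turn": [0,0,0],"linear": [-0.015,-0.0035,0],"jaw": 1},
    {"turn": [0,0,0],"linear": [0,0,0.01],"jaw": 1},
    {"turn": [0,0,0],"linear": [0,0,0.01],"jaw": 1},
    {"turn": [0,0,0],"linear": [0,0,0.01],"jaw": 1},
    {"turn": [0,0,0],"linear": [0,0,0],"jaw": 1},
    {"turn": [0,0,0],"linear": [0,0,0],"jaw": 1}
  ]
}}

```text
time: 9.27
eef_pos: [0.4713, -0.3171, 0.0764]
ee_rot: [-179.8, -0.1, 78.9]
wrist_force: [0.3, 0.5, 0.3]
gripper_width: 0.0857
```

```bash
python3 -c "
from h import *
plan([.470,-.3225,.0043],78.8)
for n in('scene','top'):
  t=snapshot(n);cv2.imwrite('pics/%s7.png'%n,t['frame'][:,:,::-1])"
```

```text
t 9.27 pos [ 0.4713 -0.3171  0.0764] rot [-1.7984e+02 -1.0000e-01  7.8930e+01] w 0.0857 F [0.3 0.5 0.3] q [-38.  26.  98.   0.  56. -27.]
  turn z 0.13 rows 0.0 | tilt fix [-0.16 -0.1   0.  ] | shift tool xyz [-0.0056 -0.0002  0.0721] rows 1.8
```

View pics/scene7.png

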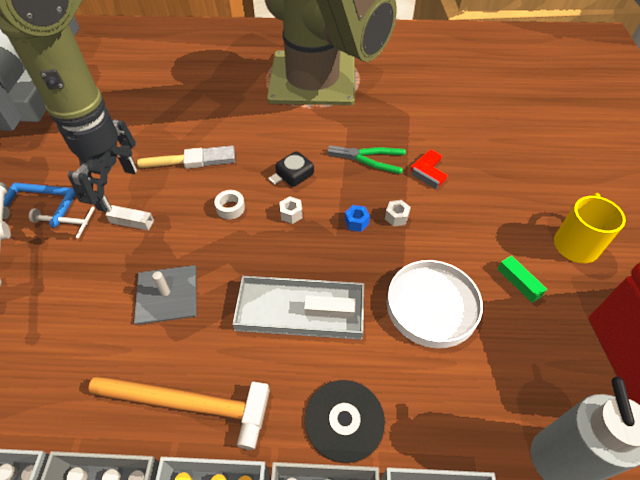

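View pics/top7.png

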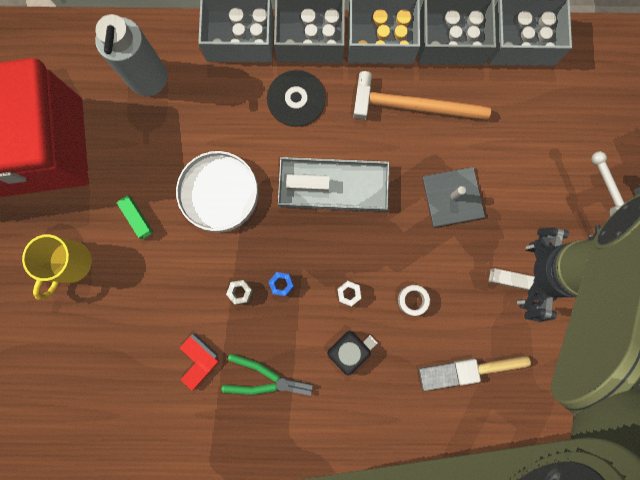

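>>> {"method": "arm_command", "body": {
  "moves": [
    {"turn": [0,0,0],"linear": [0,0,0.01],"jaw": 1},
    {"turn": [0,0,0],"linear": [0,0,0.01],"jaw": 1},
    {"turn": [0,0,0],"linear": [0,0,0],"jaw": 1},
    {"turn": [0,0,0],"linear": [0,0,0],"jaw": 1},
    {"turn": [0,0,0],"linear": [0,0,0],"jaw": 1}
  ]
}}

```text
time: 9.78
eef_pos: [0.4716, -0.3188, 0.0575]
ee_rot: [-180.0, -0.0, 78.8]
wrist_force: [-1.0, -0.3, -0.2]
gripper_width: 0.0858
```

```bash
python3 -c "
from h import *
plan([.470,-.3225,.0043],78.8)"
```

```text
t 9.78 pos [ 0.4716 -0.3188  0.0575] rot [-1.7997e+02 -1.0000e-02  7.8840e+01] w 0.0858 F [-1.  -0.3 -0.2] q [-38.  28.  99.  -0.  53. -27.]
  turn z 0.04 rows 0.0 | tilt fix [-0.03 -0.01  0.  ] | shift tool xyz [-0.0039 -0.0009  0.0532] rows 1.3
```

>>> {"method": "arm_command", "body": {
  "moves": [
    {"turn": [0,0,0],"linear": [-0.004,-0.001,0.012],"jaw": 1},
    {"turn": [0,0,0],"linear": [0,0,0.012],"jaw": 1},
    {"turn": [0,0,0],"linear": [0,0,0.012],"jaw": 1},
    {"turn": [0,0,0],"linear": [0,0,0.008],"jaw": 1},
    {"turn": [0,0,0],"linear": [0,0,0.006],"jaw": 1},
    {"turn": [0,0,0],"linear": [0,0,0.003],"jaw": 1},
    {"turn": [0,0,0],"linear": [0,0,0],"jaw": 1},
    {"turn": [0,0,0],"linear": [0,0,0],"jaw": 1}
  ]
}}

```text
time: 10.45
eef_pos: [0.4702, -0.3228, 0.005]
ee_rot: [180.0, 0.0, 78.8]
wrist_force: [0.2, -0.3, 0.2]
gripper_width: 0.0853
```

```bash
python3 -c "
from h import *
plan([.470,-.3225,.0043],78.8)
t=snapshot('scene');cv2.imwrite('pics/s8.png',cv2.resize(t['frame'][130:260,30:230,::-1],None,fx=4,fy=4))"
```

```text
t 10.45 pos [ 0.4702 -0.3228  0.005 ] rot [1.7999e+02 1.0000e-02 7.8840e+01] w 0.0853 F [ 0.2 -0.3  0.2] q [-39.  32. 102.   0.  47. -28.]
  turn z 0.04 rows 0.0 | tilt fix [0.01 0.01 0.  ] | shift tool xyz [ 0.0003 -0.0002  0.0007] rows 0.0
```

View pics/s8.png

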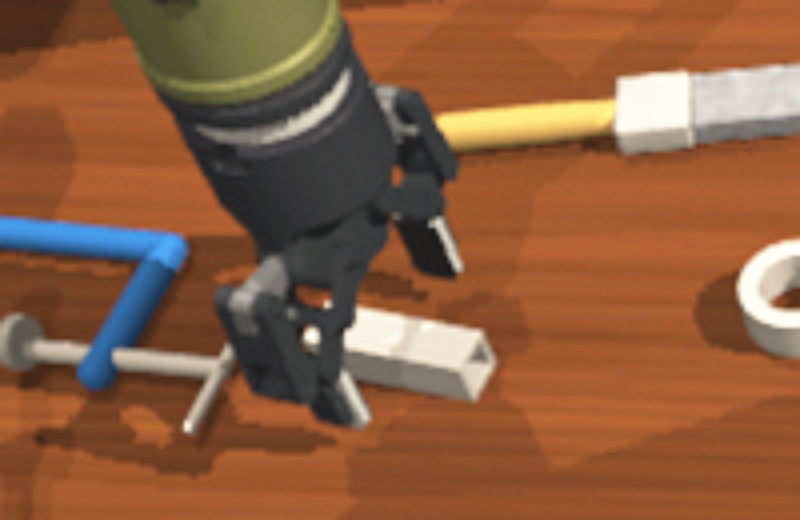

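The fingers straddle the tube at crop (410,345) and are clear of the clamp. I close and lift.

>>> {"method": "arm_command", "body": {
  "grip_force": 45,
  "moves": [
    {"turn": [0,0,0],"linear": [0,0,0.0005],"jaw": 0},
    {"turn": [0,0,0],"linear": [0,0,0],"jaw": 0},
    {"turn": [0,0,0],"linear": [0,0,0],"jaw": 0},
    {"turn": [0,0,0],"linear": [0,0,0],"jaw": 0},
    {"turn": [0,0,0],"linear": [0,0,0],"jaw": 0},
    {"turn": [0,0,0],"linear": [0,0,0],"jaw": 0},
    {"turn": [0,0,0],"linear": [0,0,0],"jaw": 0},
    {"turn": [0,0,0],"linear": [0,0,0],"jaw": 0},
    {"turn": [0,0,0],"linear": [0,0,0],"jaw": 0}
  ]
}}

```text
time: 11.25
eef_pos: [0.4702, -0.3228, 0.0046]
ee_rot: [180.0, 0.0, 78.8]
wrist_force: [0.1, 0.2, 4.2]
gripper_width: 0.0232
```

>>> {"method": "arm_command", "body": {
  "moves": [
    {"turn": [0,0,0],"linear": [0,0,-0.01],"jaw": 0},
    {"turn": [0,0,0],"linear": [0,0,-0.02],"jaw": 0},
    {"turn": [0,0,-4.65],"linear": [0,0,-0.03],"jaw": 0},
    {"turn": [0,0,-4.65],"linear": [0,0,-0.03],"jaw": 0},
    {"turn": [0,0,0],"linear": [0,0,-0.01],"jaw": 0},
    {"turn": [0,0,0],"linear": [0,0,0],"jaw": 0}
  ]
}}

```text
time: 11.75
eef_pos: [0.4718, -0.3241, 0.1075]
ee_rot: [179.7, 0.2, 88.0]
wrist_force: [-0.1, 0.4, -1.3]
gripper_width: 0.0231
```

```bash
python3 -c "
from h import *
plan([.644,-.0372,.10],88.15)"
```

```text
t 11.75 pos [ 0.4718 -0.3241  0.1075] rot [179.69   0.23  88.04] w 0.0231 F [-0.1  0.4 -1.3] q [-39.  24.  96.   0.  59. -37.]
  turn z -0.11 rows 0.0 | tilt fix [0.31 0.23 0.  ] | shift tool xyz [0.2923 0.1628 0.0075] rows 8.4
```

>>> {"method": "arm_command", "body": {
  "moves": [
    {"turn": [0,0,0],"linear": [0.029,0.0162,0],"jaw": 0},
    {"turn": [0,0,0],"linear": [0.029,0.0162,0],"jaw": 0},
    {"turn": [0,0,0],"linear": [0.029,0.0162,0],"jaw": 0},
    {"turn": [0,0,0],"linear": [0.029,0.0162,0],"jaw": 0},
    {"turn": [0,0,0],"linear": [0.029,0.0162,0],"jaw": 0},
    {"turn": [0,0,0],"linear": [0.029,0.0162,0],"jaw": 0},
    {"turn": [0,0,0],"linear": [0.029,0.0162,0],"jaw": 0},
    {"turn": [0,0,0],"linear": [0.029,0.0162,0],"jaw": 0},
    {"turn": [0,0,0],"linear": [0.029,0.0162,0],"jaw": 0},
    {"turn": [0,0,0],"linear": [0.029,0.0162,0.005],"jaw": 0},
    {"turn": [0,0,0],"linear": [0,0,0],"jaw": 0},
    {"turn": [0,0,0],"linear": [0,0,0],"jaw": 0}
  ]
}}

```text
time: 12.75
eef_pos: [0.6405, -0.036, 0.0967]
ee_rot: [-179.8, -0.0, 88.3]
wrist_force: [-1.3, 0.2, -2.1]
gripper_width: 0.0229
```

>>> {"method": "arm_command", "body": {
  "moves": [
    {"turn": [0,0,0],"linear": [0,0,0.015],"jaw": 0},
    {"turn": [0,0,0],"linear": [0,0,0.015],"jaw": 0},
    {"turn": [0,0,0],"linear": [0,0,0.01],"jaw": 0},
    {"turn": [0,0,0],"linear": [0,0,0],"jaw": 0},
    {"turn": [0,0,0],"linear": [0,0,0],"jaw": 0}
  ]
}}

```text
time: 13.17
eef_pos: [0.6398, -0.0389, 0.058]
ee_rot: [-179.8, -0.0, 88.1]
wrist_force: [-0.3, -0.3, -0.7]
gripper_width: 0.0228
```

```bash
python3 -c "
from h import *
plan([.644,-.0372,.0078],88.15)
t=snapshot('scene');cv2.imwrite('pics/s9.png',cv2.resize(t['frame'][210:360,210:410,::-1],None,fx=4,fy=4))"
```

```text
t 13.17 pos [ 0.6398 -0.0389  0.058 ] rot [-1.7981e+02 -1.0000e-02  8.8050e+01] w 0.0228 F [-0.3 -0.3 -0.7] q [-7. 32. 90. -0. 59. -5.]
  turn z -0.1 rows 0.0 | tilt fix [-0.19 -0.01  0.  ] | shift tool xyz [0.0018 0.0042 0.0502] rows 1.3
```

View pics/s9.png

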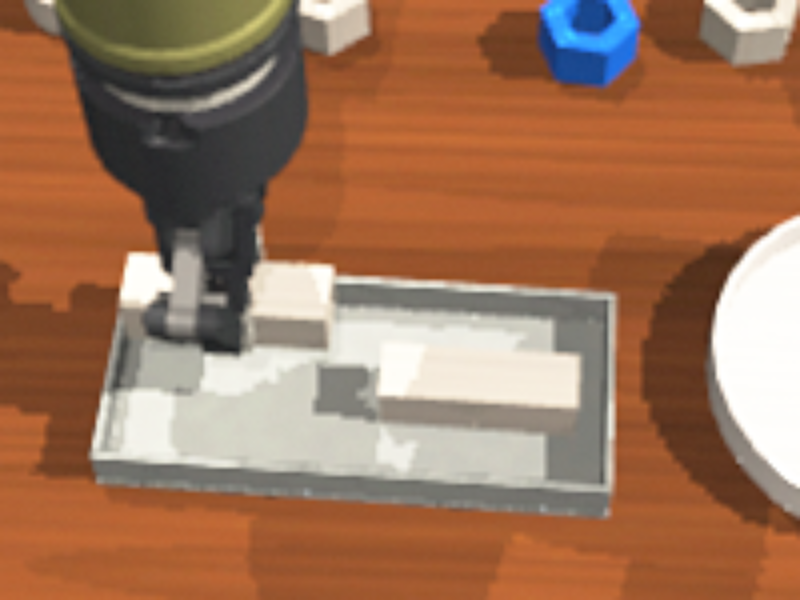

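>>> {"method": "arm_command", "body": {
  "moves": [
    {"turn": [0,0,0],"linear": [0.002,0.004,0.008],"jaw": 0},
    {"turn": [0,0,0],"linear": [0,0,0.012],"jaw": 0},
    {"turn": [0,0,0],"linear": [0,0,0.012],"jaw": 0},
    {"turn": [0,0,0],"linear": [0,0,0.007],"jaw": 0},
    {"turn": [0,0,0],"linear": [0,0,0.004],"jaw": 0},
    {"turn": [0,0,0],"linear": [0,0,0],"jaw": 0},
    {"turn": [0,0,0],"linear": [0,0,0],"jaw": 0}
  ]
}}

```text
time: 13.8
eef_pos: [0.6451, -0.0361, 0.0157]
ee_rot: [-179.9, -0.0, 88.1]
wrist_force: [0.4, -0.5, -1.6]
gripper_width: 0.023
```

```bash
python3 -c "
from h import *
plan([.644,-.0372,.0078],88.15)
t=snapshot('scene');cv2.imwrite('pics/s10.png',cv2.resize(t['frame'][210:360,210:410,::-1],None,fx=4,fy=4))"
```

```text
t 13.8 pos [ 0.6451 -0.0361  0.0157] rot [-179.94   -0.     88.14] w 0.023 F [ 0.4 -0.5 -1.6] q [-7. 35. 91. -0. 54. -5.]
  turn z -0.01 rows 0.0 | tilt fix [-0.06 -0.    0.  ] | shift tool xyz [-0.0011 -0.001   0.0079] rows 0.2
```

View pics/s10.png

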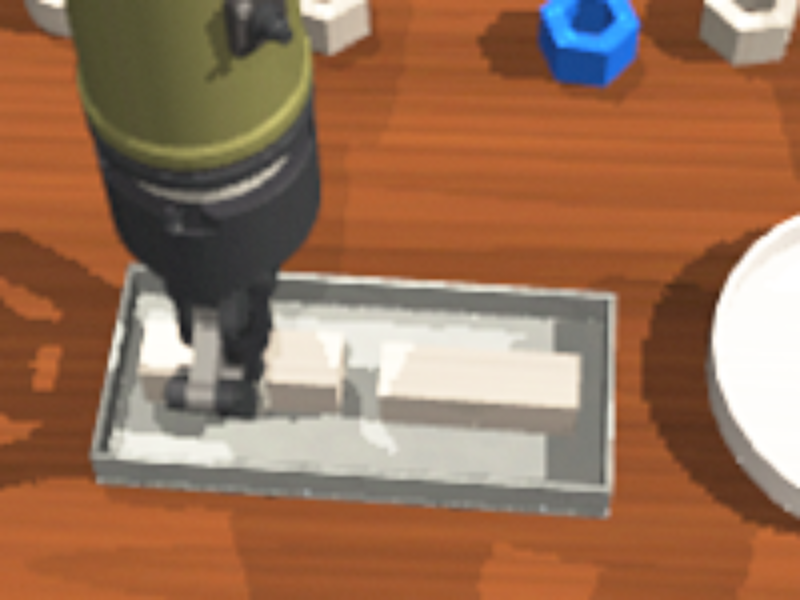

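The tube is over its slot in line with the first, with clear gaps. I lower it and release.

>>> {"method": "arm_command", "body": {
  "moves": [
    {"turn": [0,0,0],"linear": [-0.001,-0.001,0.004],"jaw": 0},
    {"turn": [0,0,0],"linear": [0,0,0.0035],"jaw": 0},
    {"turn": [0,0,0],"linear": [0,0,0],"jaw": 0},
    {"turn": [0,0,0],"linear": [0,0,0],"jaw": 0.45},
    {"turn": [0,0,0],"linear": [0,0,0],"jaw": 0.45},
    {"turn": [0,0,0],"linear": [0,0,0],"jaw": 0.45},
    {"turn": [0,0,0],"linear": [0,0,0],"jaw": 0.45},
    {"turn": [0,0,0],"linear": [0,0,-0.005],"jaw": 0.45},
    {"turn": [0,0,0],"linear": [0,0,-0.015],"jaw": 0.45},
    {"turn": [0,0,0],"linear": [0,0,-0.025],"jaw": 0.45},
    {"turn": [0,0,0],"linear": [0,0,-0.03],"jaw": 1},
    {"turn": [0,0,0],"linear": [0,0,-0.025],"jaw": 1}
  ]
}}

```text
time: 14.85
eef_pos: [0.6445, -0.0372, 0.1106]
ee_rot: [180.0, 0.0, 88.1]
wrist_force: [0.0, -0.7, -0.6]
gripper_width: 0.0614
```

```bash
python3 -c "
from h import *
plan([.440,-.0193,.09],69)
t=snapshot('scene');cv2.imwrite('pics/s11.png',cv2.resize(t['frame'][210:360,210:410,::-1],None,fx=4,fy=4))"
```

```text
t 14.85 pos [ 0.6445 -0.0372  0.1106] rot [179.97   0.    88.14] w 0.0614 F [ 0.  -0.7 -0.6] q [-7. 29. 86.  0. 65. -5.]
  turn z 19.14 rows 2.7 | tilt fix [0.03 0.   0.  ] | shift tool xyz [-0.0566 -0.1973  0.0206] rows 5.2
```

View pics/s11.png

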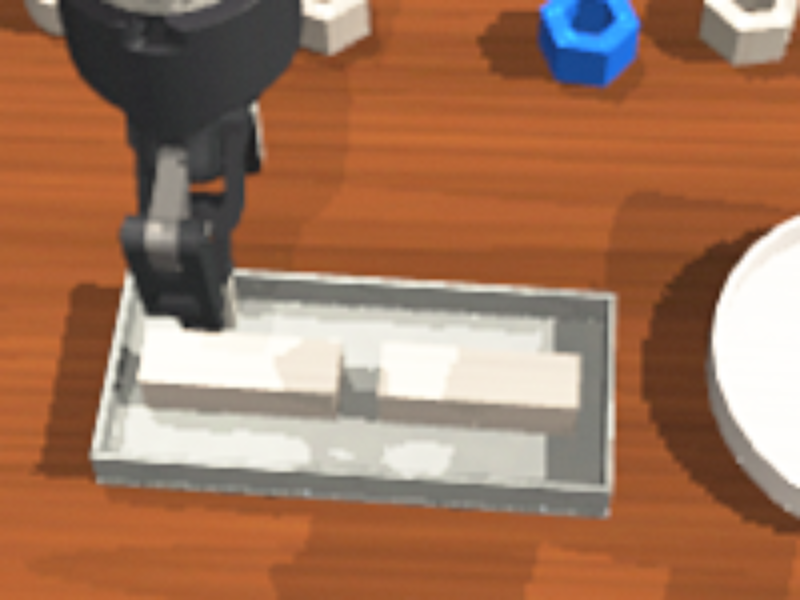

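Both tubes lie flat in the tray, end to end, at crop (240,375) and (480,385). Next is nut B.

>>> {"method": "arm_command", "body": {
  "moves": [
    {"turn": [0,0,6.4],"linear": [0,0,0],"jaw": 1},
    {"turn": [0,0,6.4],"linear": [0,0,0],"jaw": 1},
    {"turn": [0,0,6.35],"linear": [0,0,0],"jaw": 1},
    {"turn": [0,0,0],"linear": [-0.008,-0.028,0.003],"jaw": 1},
    {"turn": [0,0,0],"linear": [-0.008,-0.028,0.003],"jaw": 1},
    {"turn": [0,0,0],"linear": [-0.008,-0.028,0.003],"jaw": 1},
    {"turn": [0,0,0],"linear": [-0.008,-0.028,0.003],"jaw": 1},
    {"turn": [0,0,0],"linear": [-0.008,-0.028,0.003],"jaw": 1},
    {"turn": [0,0,0],"linear": [-0.008,-0.028,0.003],"jaw": 1},
    {"turn": [0,0,0],"linear": [-0.008,-0.028,0.003],"jaw": 1},
    {"turn": [0,0,0],"linear": [0,0,0],"jaw": 1},
    {"turn": [0,0,0],"linear": [0,0,0],"jaw": 1}
  ]
}}

```text
time: 15.9
eef_pos: [0.439, -0.0188, 0.088]
ee_rot: [-179.9, 0.0, 69.0]
wrist_force: [0.1, 0.1, 0.5]
gripper_width: 0.0855
```

>>> {"method": "arm_command", "body": {
  "moves": [
    {"turn": [0,0,0],"linear": [0,0,0.01],"jaw": 1},
    {"turn": [0,0,0],"linear": [0,0,0],"jaw": 1},
    {"turn": [0,0,0],"linear": [0,0,0],"jaw": 1}
  ]
}}

```text
time: 16.15
eef_pos: [0.4426, -0.0193, 0.078]
ee_rot: [179.9, -0.0, 69.0]
wrist_force: [0.8, -0.6, 0.2]
gripper_width: 0.0856
```

```bash
python3 -c "
from h import *
plan([.440,-.0193,.003],69)"
```

```text
t 16.15 pos [ 0.4426 -0.0193  0.078 ] rot [ 1.7994e+02 -1.0000e-02  6.8990e+01] w 0.0856 F [ 0.8 -0.6  0.2] q [ -8.  18. 113.   0.  49.  13.]
  turn z -0.01 rows 0.0 | tilt fix [ 0.06 -0.01 -0.  ] | shift tool xyz [-0.0009 -0.0024  0.075 ] rows 1.9
```

>>> {"method": "arm_command", "body": {
  "moves": [
    {"turn": [0,0,0],"linear": [-0.001,-0.002,0.012],"jaw": 1},
    {"turn": [0,0,0],"linear": [0,0,0.014],"jaw": 1},
    {"turn": [0,0,0],"linear": [0,0,0.014],"jaw": 1},
    {"turn": [0,0,0],"linear": [0,0,0.014],"jaw": 1},
    {"turn": [0,0,0],"linear": [0,0,0.01],"jaw": 1},
    {"turn": [0,0,0],"linear": [0,0,0.006],"jaw": 1},
    {"turn": [0,0,0],"linear": [0,0,0.004],"jaw": 1},
    {"turn": [0,0,0],"linear": [0,0,0],"jaw": 1},
    {"turn": [0,0,0],"linear": [0,0,0],"jaw": 1}
  ]
}}

```text
time: 16.9
eef_pos: [0.4397, -0.0195, 0.004]
ee_rot: [180.0, -0.0, 69.0]
wrist_force: [-1.1, -0.0, -0.5]
gripper_width: 0.0856
```

```bash
python3 -c "
from h import *
plan([.440,-.0193,.003],69)
t=snapshot('scene');cv2.imwrite('pics/s12.png',cv2.resize(t['frame'][120:250,200:400,::-1],None,fx=4,fy=4))"
```

```text
t 16.9 pos [ 0.4397 -0.0195  0.004 ] rot [ 1.7997e+02 -1.0000e-02  6.8990e+01] w 0.0856 F [-1.1 -0.  -0.5] q [ -8.  26. 118.   0.  36.  13.]
  turn z -0.01 rows 0.0 | tilt fix [ 0.03 -0.01 -0.  ] | shift tool xyz [0.0003 0.0003 0.001 ] rows 0.0
```

View pics/s12.png

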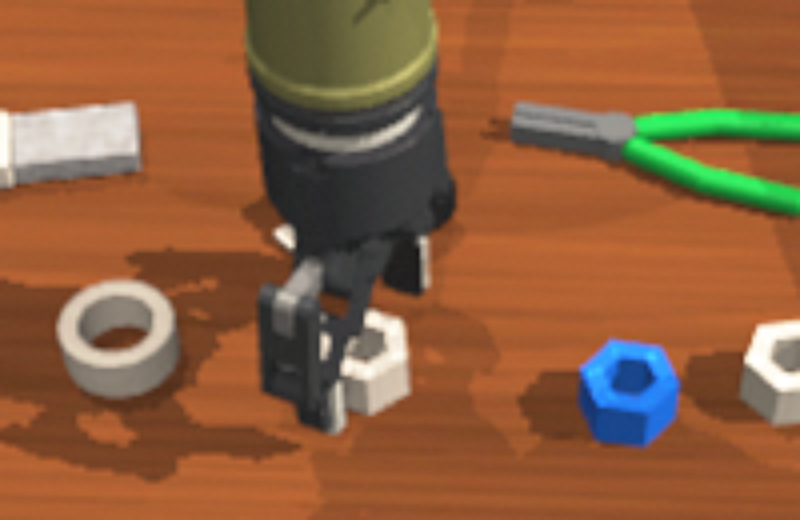

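>>> {"method": "arm_command", "body": {
  "grip_force": 45,
  "moves": [
    {"turn": [0,0,0],"linear": [0,0,0.0005],"jaw": 0},
    {"turn": [0,0,0],"linear": [0,0,0],"jaw": 0},
    {"turn": [0,0,0],"linear": [0,0,0],"jaw": 0},
    {"turn": [0,0,0],"linear": [0,0,0],"jaw": 0},
    {"turn": [0,0,0],"linear": [0,0,0],"jaw": 0},
    {"turn": [0,0,0],"linear": [0,0,0],"jaw": 0},
    {"turn": [0,0,0],"linear": [0,0,0],"jaw": 0},
    {"turn": [0,0,0],"linear": [0,0,0],"jaw": 0}
  ]
}}

```text
time: 17.62
eef_pos: [0.4394, -0.0194, 0.0038]
ee_rot: [179.9, -0.0, 69.0]
wrist_force: [-1.0, -0.6, 5.9]
gripper_width: 0.0391
```

>>> {"method": "arm_command", "body": {
  "moves": [
    {"turn": [0,0,0],"linear": [0,0,-0.01],"jaw": 0},
    {"turn": [0,0,0],"linear": [0,0,-0.02],"jaw": 0},
    {"turn": [0,0,-7],"linear": [0,0,-0.02],"jaw": 0},
    {"turn": [0,0,-7],"linear": [0,0,-0.02],"jaw": 0},
    {"turn": [0,0,-7],"linear": [0,0,-0.01],"jaw": 0},
    {"turn": [0,0,0],"linear": [0,0,0],"jaw": 0}
  ]
}}

```text
time: 18.12
eef_pos: [0.4405, -0.0196, 0.0852]
ee_rot: [179.8, 0.0, 90.2]
wrist_force: [-0.4, 1.0, -2.2]
gripper_width: 0.039
```

```bash
python3 -c "
from h import *
plan([.6285,.199,.08],90)"
```

```text
t 18.12 pos [ 0.4405 -0.0196  0.0852] rot [1.7975e+02 4.0000e-02 9.0160e+01] w 0.039 F [-0.4  1.  -2.2] q [ -8.  17. 113.  -0.  49.  -8.]
  turn z 0.16 rows 0.0 | tilt fix [0.25 0.04 0.  ] | shift tool xyz [0.2186 0.188  0.0052] rows 7.2
```

>>> {"method": "arm_command", "body": {
  "moves": [
    {"turn": [0,0,0],"linear": [0.027,0.0235,0],"jaw": 0},
    {"turn": [0,0,0],"linear": [0.027,0.0235,0],"jaw": 0},
    {"turn": [0,0,0],"linear": [0.027,0.0235,0],"jaw": 0},
    {"turn": [0,0,0],"linear": [0.027,0.0235,0],"jaw": 0},
    {"turn": [0,0,0],"linear": [0.027,0.0235,0],"jaw": 0},
    {"turn": [0,0,0],"linear": [0.027,0.0235,0],"jaw": 0},
    {"turn": [0,0,0],"linear": [0.027,0.0235,0],"jaw": 0},
    {"turn": [0,0,0],"linear": [0.02,0.0165,0],"jaw": 0},
    {"turn": [0,0,0],"linear": [0.01,0.007,0],"jaw": 0},
    {"turn": [0,0,0],"linear": [0,0,0.01],"jaw": 0},
    {"turn": [0,0,0],"linear": [0,0,0.01],"jaw": 0},
    {"turn": [0,0,0],"linear": [0,0,0],"jaw": 0}
  ]
}}

```text
time: 19.12
eef_pos: [0.6227, 0.1975, 0.0592]
ee_rot: [-179.5, 0.2, 89.9]
wrist_force: [-1.4, -0.3, -3.9]
gripper_width: 0.0393
```

>>> {"method": "arm_command", "body": {
  "moves": [
    {"turn": [0,0,0],"linear": [0,0,0.01],"jaw": 0},
    {"turn": [0,0,0],"linear": [0,0,0],"jaw": 0},
    {"turn": [0,0,0],"linear": [0,0,0],"jaw": 0}
  ]
}}

```text
time: 19.37
eef_pos: [0.6258, 0.1982, 0.0524]
ee_rot: [-179.9, 0.0, 89.9]
wrist_force: [-0.7, -0.7, -2.7]
gripper_width: 0.0388
```

```bash
python3 -c "
from h import *
plan([.6285,.199,.0085],90)
t=snapshot('scene');cv2.imwrite('pics/s13.png',cv2.resize(t['frame'][220:370,340:540,::-1],None,fx=4,fy=4))"
```

```text
t 19.37 pos [0.6258 0.1982 0.0524] rot [-1.7986e+02  4.0000e-02  8.9900e+01] w 0.0388 F [-0.7 -0.7 -2.7] q [14. 33. 88. -0. 59. 14.]
  turn z -0.1 rows 0.0 | tilt fix [-0.14  0.04 -0.  ] | shift tool xyz [0.0008 0.0027 0.0439] rows 1.1
```

View pics/s13.png

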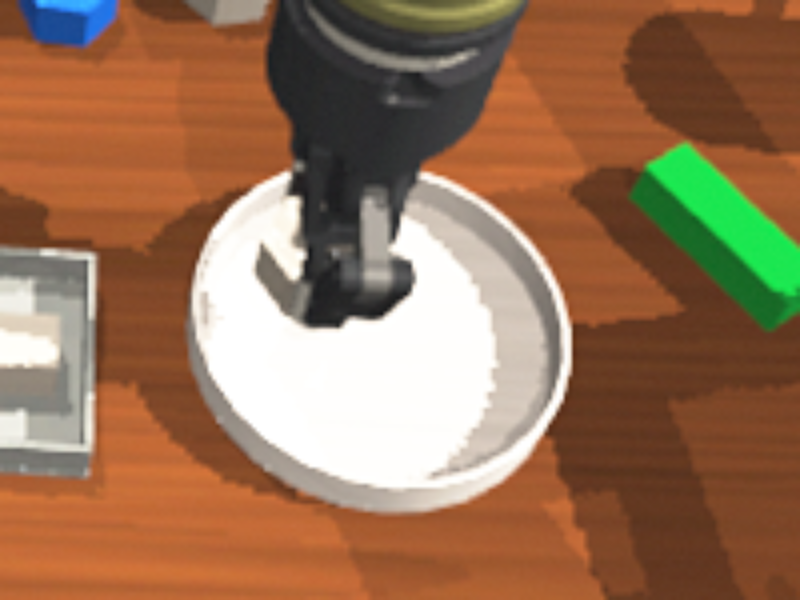

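>>> {"method": "arm_command", "body": {
  "moves": [
    {"turn": [0,0,0],"linear": [0.001,0.002,0.008],"jaw": 0},
    {"turn": [0,0,0],"linear": [0,0,0.012],"jaw": 0},
    {"turn": [0,0,0],"linear": [0,0,0.009],"jaw": 0},
    {"turn": [0,0,0],"linear": [0,0,0.006],"jaw": 0},
    {"turn": [0,0,0],"linear": [0,0,0.003],"jaw": 0},
    {"turn": [0,0,0],"linear": [0,0,0],"jaw": 0},
    {"turn": [0,0,0],"linear": [0,0,0],"jaw": 0}
  ]
}}

```text
time: 20.0
eef_pos: [0.629, 0.2006, 0.0149]
ee_rot: [-180.0, 0.0, 90.0]
wrist_force: [0.1, 0.4, -2.6]
gripper_width: 0.0392
```

```bash
python3 -c "
from h import *
plan([.6285,.199,.0083],90)"
```

```text
t 20.0 pos [0.629  0.2006 0.0149] rot [-1.7996e+02  1.0000e-02  8.9990e+01] w 0.0392 F [ 0.1  0.4 -2.6] q [14. 36. 89. -0. 55. 14.]
  turn z -0.01 rows 0.0 | tilt fix [-0.04  0.01 -0.  ] | shift tool xyz [-0.0016 -0.0005  0.0066] rows 0.2
```

>>> {"method": "arm_command", "body": {
  "moves": [
    {"turn": [0,0,0],"linear": [-0.0015,0,0.004],"jaw": 0},
    {"turn": [0,0,0],"linear": [0,0,0.0025],"jaw": 0},
    {"turn": [0,0,0],"linear": [0,0,0],"jaw": 0},
    {"turn": [0,0,0],"linear": [0,0,0],"jaw": 0.62},
    {"turn": [0,0,0],"linear": [0,0,0],"jaw": 0.62},
    {"turn": [0,0,0],"linear": [0,0,0],"jaw": 0.62},
    {"turn": [0,0,0],"linear": [0,0,0],"jaw": 0.62},
    {"turn": [0,0,0],"linear": [0,0,-0.005],"jaw": 0.62},
    {"turn": [0,0,0],"linear": [0,0,-0.015],"jaw": 0.62},
    {"turn": [0,0,0],"linear": [0,0,-0.025],"jaw": 0.62},
    {"turn": [0,0,0],"linear": [0,0,-0.03],"jaw": 1},
    {"turn": [0,0,0],"linear": [0,0,-0.015],"jaw": 1}
  ]
}}

```text
time: 21.0
eef_pos: [0.6308, 0.1995, 0.1026]
ee_rot: [179.7, -0.1, 90.0]
wrist_force: [0.8, -0.8, 1.0]
gripper_width: 0.075
```

```bash
python3 -c "
from h import *
plan([.440,.182,.08],101.5)
t=snapshot('scene');cv2.imwrite('pics/s14.png',cv2.resize(t['frame'][180:370,340:540,::-1],None,fx=3,fy=3))"
```

```text
t 21.0 pos [0.6308 0.1995 0.1026] rot [ 1.7974e+02 -6.0000e-02  8.9990e+01] w 0.075 F [ 0.8 -0.8  1. ] q [14. 30. 85. -0. 65. 14.]
  turn z -11.51 rows 1.6 | tilt fix [ 0.26 -0.06 -0.  ] | shift tool xyz [ 0.0209 -0.1905  0.0226] rows 4.8
```

View pics/s14.png

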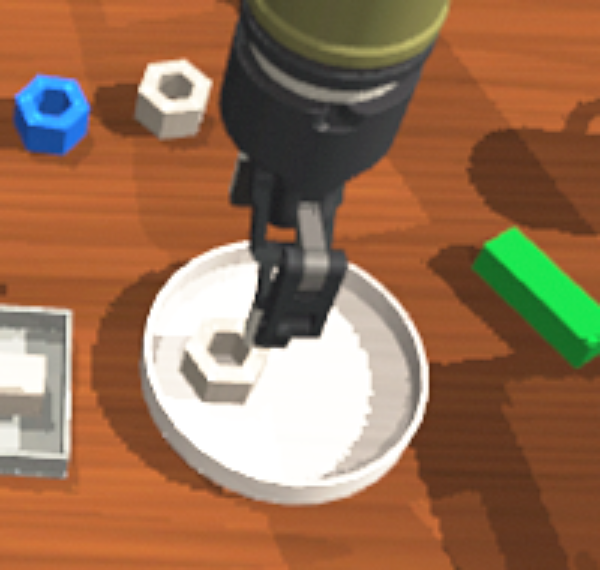

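Nut B lies flat in the dish at crop (225,360). Next is nut A, the white one beside the blue look-alike.

>>> {"method": "arm_command", "body": {
  "moves": [
    {"turn": [0,0,-5.75],"linear": [0,0,0],"jaw": 1},
    {"turn": [0,0,-5.75],"linear": [0,0,0],"jaw": 1},
    {"turn": [0,0,0],"linear": [0.003,-0.027,0.003],"jaw": 1},
    {"turn": [0,0,0],"linear": [0.003,-0.027,0.003],"jaw": 1},
    {"turn": [0,0,0],"linear": [0.003,-0.027,0.003],"jaw": 1},
    {"turn": [0,0,0],"linear": [0.003,-0.027,0.003],"jaw": 1},
    {"turn": [0,0,0],"linear": [0.003,-0.027,0.003],"jaw": 1},
    {"turn": [0,0,0],"linear": [0.003,-0.027,0.003],"jaw": 1},
    {"turn": [0,0,0],"linear": [0.003,-0.018,0.003],"jaw": 1},
    {"turn": [0,0,0],"linear": [0,-0.01,0.003],"jaw": 1},
    {"turn": [0,0,0],"linear": [0,0,0],"jaw": 1},
    {"turn": [0,0,0],"linear": [0,0,0],"jaw": 1}
  ]
}}

```text
time: 22.05
eef_pos: [0.4396, 0.182, 0.0751]
ee_rot: [179.9, -0.0, 101.5]
wrist_force: [0.4, -0.3, 0.3]
gripper_width: 0.0854
```

>>> {"method": "arm_command", "body": {
  "moves": [
    {"turn": [0,0,0],"linear": [0,0,0.01],"jaw": 1},
    {"turn": [0,0,0],"linear": [0,0,0],"jaw": 1},
    {"turn": [0,0,0],"linear": [0,0,0],"jaw": 1}
  ]
}}

```text
time: 22.3
eef_pos: [0.4405, 0.182, 0.0648]
ee_rot: [179.9, -0.0, 101.5]
wrist_force: [0.2, -0.3, -0.0]
gripper_width: 0.0857
```

```bash
python3 -c "
from h import *
plan([.440,.182,.0037],101.5)"
```

```text
t 22.3 pos [0.4405 0.182  0.0648] rot [179.94  -0.   101.46] w 0.0857 F [ 0.2 -0.3 -0. ] q [ 17.  21. 110.  -0.  48.   6.]
  turn z -0.04 rows 0.0 | tilt fix [ 0.06 -0.   -0.  ] | shift tool xyz [ 0.0001 -0.0005  0.0611] rows 1.5
```

>>> {"method": "arm_command", "body": {
  "moves": [
    {"turn": [0,0,0],"linear": [0,-0.0005,0.01],"jaw": 1},
    {"turn": [0,0,0],"linear": [0,0,0.014],"jaw": 1},
    {"turn": [0,0,0],"linear": [0,0,0.014],"jaw": 1},
    {"turn": [0,0,0],"linear": [0,0,0.011],"jaw": 1},
    {"turn": [0,0,0],"linear": [0,0,0.008],"jaw": 1},
    {"turn": [0,0,0],"linear": [0,0,0.004],"jaw": 1},
    {"turn": [0,0,0],"linear": [0,0,0],"jaw": 1},
    {"turn": [0,0,0],"linear": [0,0,0],"jaw": 1}
  ]
}}

```text
time: 22.97
eef_pos: [0.4388, 0.1818, 0.0039]
ee_rot: [180.0, 0.0, 101.5]
wrist_force: [0.0, -1.4, -0.3]
gripper_width: 0.0856
```

```bash
python3 -c "
from h import *
plan([.440,.182,.0037],101.5)
t=snapshot('scene');cv2.imwrite('pics/s15.png',cv2.resize(t['frame'][120:250,300:500,::-1],None,fx=4,fy=4))"
```

```text
t 22.97 pos [0.4388 0.1818 0.0039] rot [179.98   0.   101.48] w 0.0856 F [ 0.  -1.4 -0.3] q [ 17.  27. 114.  -0.  39.   6.]
  turn z -0.02 rows 0.0 | tilt fix [0.02 0.   0.  ] | shift tool xyz [-0.      0.0012  0.0002] rows 0.0
```

View pics/s15.png

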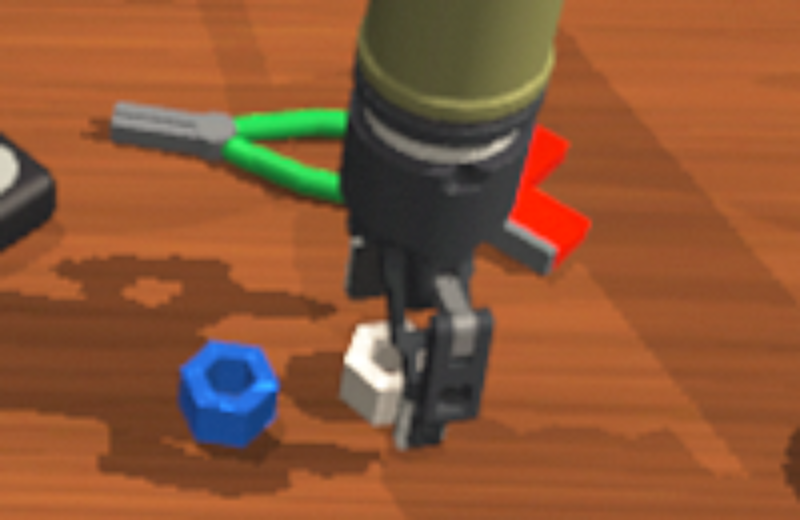

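>>> {"method": "arm_command", "body": {
  "grip_force": 45,
  "moves": [
    {"turn": [0,0,0],"linear": [0,0.0005,0],"jaw": 0},
    {"turn": [0,0,0],"linear": [0,0,0],"jaw": 0},
    {"turn": [0,0,0],"linear": [0,0,0],"jaw": 0},
    {"turn": [0,0,0],"linear": [0,0,0],"jaw": 0},
    {"turn": [0,0,0],"linear": [0,0,0],"jaw": 0},
    {"turn": [0,0,0],"linear": [0,0,0],"jaw": 0},
    {"turn": [0,0,0],"linear": [0,0,0],"jaw": 0},
    {"turn": [0,0,0],"linear": [0,0,0],"jaw": 0}
  ]
}}

```text
time: 23.68
eef_pos: [0.439, 0.1819, 0.0044]
ee_rot: [179.9, -0.0, 101.5]
wrist_force: [-0.5, -1.0, 6.6]
gripper_width: 0.0391
```

>>> {"method": "arm_command", "body": {
  "moves": [
    {"turn": [0,0,0],"linear": [0,0,-0.01],"jaw": 0},
    {"turn": [0,0,0],"linear": [0,0,-0.02],"jaw": 0},
    {"turn": [0,0,0],"linear": [0,0,-0.025],"jaw": 0},
    {"turn": [0,0,0],"linear": [0,0,-0.02],"jaw": 0},
    {"turn": [0,0,0],"linear": [0,0,0],"jaw": 0},
    {"turn": [0,0,0],"linear": [0,0,0],"jaw": 0}
  ]
}}

```text
time: 24.18
eef_pos: [0.4394, 0.182, 0.0796]
ee_rot: [179.8, -0.0, 101.5]
wrist_force: [0.1, 0.3, -1.7]
gripper_width: 0.0394
```

```bash
python3 -c "
from h import *
plan([.6225,.2585,.07],101.5)
t=snapshot('top'); c=big(facemask(t,(200,190,1) if 0 else (217,191,44),1)) 
cv2.imwrite('pics/t16.png',cv2.resize(t['frame'][140:240,160:400,::-1],None,fx=3,fy=3))"
```

```text
t 24.18 pos [0.4394 0.182  0.0796] rot [ 1.7985e+02 -1.0000e-02  1.0150e+02] w 0.0394 F [ 0.1  0.3 -1.7] q [ 17.  20. 110.  -0.  50.   6.]
  turn z -0.0 rows 0.0 | tilt fix [ 0.15 -0.01 -0.  ] | shift tool xyz [0.0384 0.1946 0.0096] rows 5.0
```

View pics/t16.png

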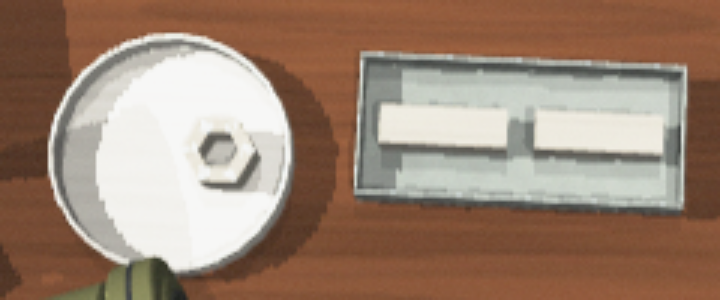

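Tubes and nut B look flat and well inside from above: nut at crop (222,152), tubes at (443,125) and (598,132). Now I carry nut A to the dish.

>>> {"method": "arm_command", "body": {
  "moves": [
    {"turn": [0,0,0],"linear": [0.005,0.027,0],"jaw": 0},
    {"turn": [0,0,0],"linear": [0.005,0.027,0],"jaw": 0},
    {"turn": [0,0,0],"linear": [0.005,0.027,0],"jaw": 0},
    {"turn": [0,0,0],"linear": [0.005,0.027,0],"jaw": 0},
    {"turn": [0,0,0],"linear": [0.005,0.027,0],"jaw": 0},
    {"turn": [0,0,0],"linear": [0.005,0.027,0],"jaw": 0},
    {"turn": [0,0,0],"linear": [0.005,0.02,0],"jaw": 0},
    {"turn": [0,0,0],"linear": [0.003,0.0125,0],"jaw": 0},
    {"turn": [0,0,0],"linear": [0,0,0.01],"jaw": 0},
    {"turn": [0,0,0],"linear": [0,0,0.01],"jaw": 0},
    {"turn": [0,0,0],"linear": [0,0,0],"jaw": 0},
    {"turn": [0,0,0],"linear": [0,0,0],"jaw": 0}
  ]
}}

```text
time: 25.23
eef_pos: [0.6183, 0.2565, 0.056]
ee_rot: [-179.6, 0.1, 101.5]
wrist_force: [0.4, -0.5, -2.0]
gripper_width: 0.0391
```

>>> {"method": "arm_command", "body": {
  "moves": [
    {"turn": [0,0,0],"linear": [0,0,0.01],"jaw": 0},
    {"turn": [0,0,0],"linear": [0,0,0],"jaw": 0},
    {"turn": [0,0,0],"linear": [0,0,0],"jaw": 0}
  ]
}}

```text
time: 25.48
eef_pos: [0.6208, 0.2574, 0.0483]
ee_rot: [-179.9, 0.0, 101.5]
wrist_force: [0.1, 0.4, -1.7]
gripper_width: 0.0391
```

```bash
python3 -c "
from h import *
plan([.6225,.2585,.0088],101.5)
t=snapshot('scene');cv2.imwrite('pics/s17.png',cv2.resize(t['frame'][220:370,340:540,::-1],None,fx=4,fy=4))"
```

```text
t 25.48 pos [0.6208 0.2574 0.0483] rot [-1.7991e+02  1.0000e-02  1.0148e+02] w 0.0391 F [ 0.1  0.4 -1.7] q [19. 35. 86. -0. 60.  7.]
  turn z -0.02 rows 0.0 | tilt fix [-0.09  0.01 -0.  ] | shift tool xyz [0.0008 0.0019 0.0395] rows 1.0
```

View pics/s17.png

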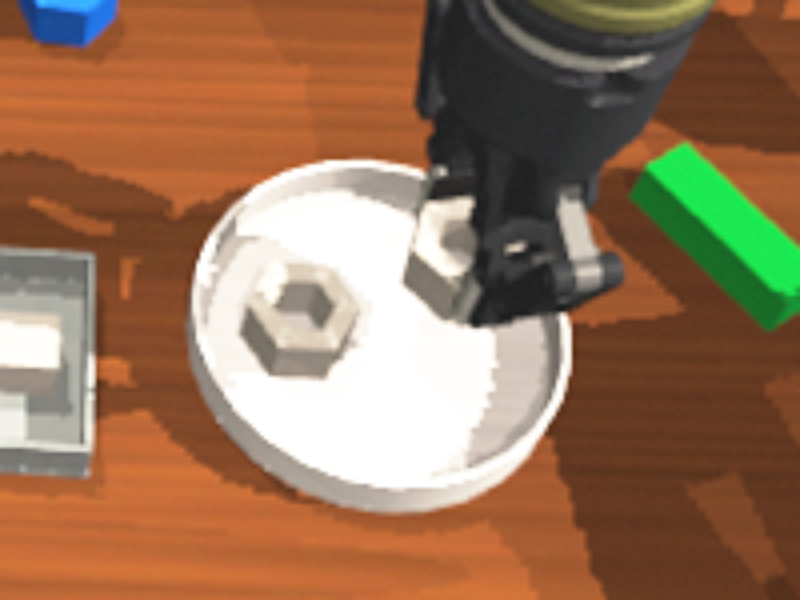

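>>> {"method": "arm_command", "body": {
  "moves": [
    {"turn": [0,0,0],"linear": [0,0.001,0.009],"jaw": 0},
    {"turn": [0,0,0],"linear": [0,0,0.01],"jaw": 0},
    {"turn": [0,0,0],"linear": [0,0,0.008],"jaw": 0},
    {"turn": [0,0,0],"linear": [0,0,0.004],"jaw": 0},
    {"turn": [0,0,0],"linear": [0,0,0.002],"jaw": 0},
    {"turn": [0,0,0],"linear": [0,0,0],"jaw": 0},
    {"turn": [0,0,0],"linear": [0,0,0],"jaw": 0}
  ]
}}

```text
time: 26.12
eef_pos: [0.6228, 0.258, 0.0156]
ee_rot: [-180.0, 0.0, 101.5]
wrist_force: [-0.7, 0.3, -1.2]
gripper_width: 0.039
```

```bash
python3 -c "
from h import *
plan([.6225,.2585,.0088],101.5)"
```

```text
t 26.12 pos [0.6228 0.258  0.0156] rot [-179.98    0.    101.49] w 0.039 F [-0.7  0.3 -1.2] q [19. 37. 87.  0. 56.  7.]
  turn z -0.01 rows 0.0 | tilt fix [-0.02  0.   -0.  ] | shift tool xyz [ 0.0006 -0.0002  0.0068] rows 0.2
```

>>> {"method": "arm_command", "body": {
  "moves": [
    {"turn": [0,0,0],"linear": [0,0,0.004],"jaw": 0},
    {"turn": [0,0,0],"linear": [0,0,0.0025],"jaw": 0},
    {"turn": [0,0,0],"linear": [0,0,0],"jaw": 0},
    {"turn": [0,0,0],"linear": [0,0,0],"jaw": 0.62},
    {"turn": [0,0,0],"linear": [0,0,0],"jaw": 0.62},
    {"turn": [0,0,0],"linear": [0,0,0],"jaw": 0.62},
    {"turn": [0,0,0],"linear": [0,0,0],"jaw": 0.62},
    {"turn": [0,0,0],"linear": [0,0,-0.005],"jaw": 0.62},
    {"turn": [0,0,0],"linear": [0,0,-0.015],"jaw": 0.62},
    {"turn": [0,0,0],"linear": [0,0,-0.025],"jaw": 0.62},
    {"turn": [0,0,0],"linear": [0,0,-0.03],"jaw": 1},
    {"turn": [0,0,0],"linear": [0,0,-0.02],"jaw": 1}
  ]
}}

```text
time: 27.12
eef_pos: [0.6237, 0.2583, 0.1071]
ee_rot: [179.9, -0.0, 101.5]
wrist_force: [1.1, -0.4, 0.1]
gripper_width: 0.0747
```

```bash
python3 -c "
from h import *
plan([.4295,-.138,.09],90)
S={n:snapshot(n) for n in('scene','top')}
cv2.imwrite('pics/s18.png',cv2.resize(S['scene']['frame'][180:370,340:540,::-1],None,fx=3,fy=3))
for c,r in(('top',(414,300,25)),('scene',(229,205,25))):
  s=S[c]
  f=cv2.cvtColor(s['frame'],cv2.COLOR_RGB2HSV);x,y,q=r
  for z,thr in((.024,150),(.024,190),):
    k=big(facemask(s,r,thr)); p=onz(s,k[:,0],k[:,1],z)[:,:2].astype(np.float32)*1000; e=cv2.fitEllipse(p); print(c,thr,np.round(e[0],1),np.round(e[1],1))
"
```

```text
t 27.12 pos [0.6237 0.2583 0.1071] rot [ 1.7985e+02 -2.0000e-02  1.0149e+02] w 0.0747 F [ 1.1 -0.4  0.1] q [19. 31. 82.  0. 66.  7.]
  turn z 11.49 rows 1.6 | tilt fix [ 0.15 -0.02 -0.  ] | shift tool xyz [-0.3963 -0.1942  0.0171] rows 11.0
top 150 [ 429.6 -137.4] [54.1 56.3]
top 190 [ 429.5 -138.4] [53.5 53.9]
scene 150 [ 434.6 -135.2] [51.4 71.7]
scene 190 [ 432.9 -135.3] [50.8 69.6]
```

View pics/s18.png

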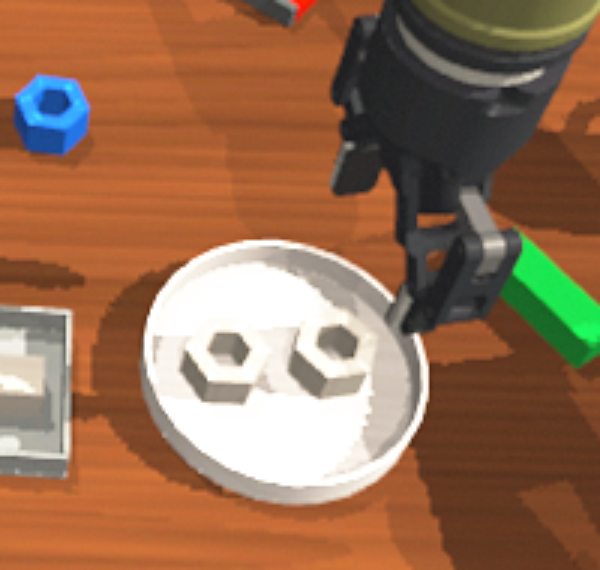

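Both nuts lie flat and apart in the dish at crop (225,360) and (335,355). Next is the collar, at (0.4295, −0.138).

>>> {"method": "arm_command", "body": {
  "moves": [
    {"turn": [0,0,5.75],"linear": [0,0,0],"jaw": 1},
    {"turn": [0,0,5.75],"linear": [0,0,0],"jaw": 1},
    {"turn": [0,0,0],"linear": [-0.034,-0.0165,0],"jaw": 1},
    {"turn": [0,0,0],"linear": [-0.034,-0.0165,0],"jaw": 1},
    {"turn": [0,0,0],"linear": [-0.034,-0.0165,0],"jaw": 1},
    {"turn": [0,0,0],"linear": [-0.034,-0.0165,0],"jaw": 1},
    {"turn": [0,0,0],"linear": [-0.034,-0.0165,0],"jaw": 1},
    {"turn": [0,0,0],"linear": [-0.034,-0.0165,0],"jaw": 1},
    {"turn": [0,0,0],"linear": [-0.034,-0.0165,0],"jaw": 1},
    {"turn": [0,0,0],"linear": [-0.034,-0.0165,0],"jaw": 1},
    {"turn": [0,0,0],"linear": [-0.034,-0.0165,0],"jaw": 1},
    {"turn": [0,0,0],"linear": [-0.034,-0.0165,0],"jaw": 1}
  ]
}}

```text
time: 28.22
eef_pos: [0.4562, -0.0832, 0.1041]
ee_rot: [-180.0, -0.0, 90.0]
wrist_force: [0.6, -0.5, -0.4]
gripper_width: 0.085
```

>>> {"method": "arm_command", "body": {
  "moves": [
    {"turn": [0,0,0],"linear": [-0.029,-0.0155,0],"jaw": 1},
    {"turn": [0,0,0],"linear": [-0.018,-0.009,0],"jaw": 1},
    {"turn": [0,0,0],"linear": [-0.01,-0.005,0.01],"jaw": 1},
    {"turn": [0,0,0],"linear": [0,0,0.015],"jaw": 1},
    {"turn": [0,0,0],"linear": [0,0,0.01],"jaw": 1},
    {"turn": [0,0,0],"linear": [0,0,0],"jaw": 1},
    {"turn": [0,0,0],"linear": [0,0,0],"jaw": 1},
    {"turn": [0,0,0],"linear": [0,0,0],"jaw": 1}
  ]
}}

```text
time: 28.88
eef_pos: [0.4283, -0.1389, 0.0695]
ee_rot: [180.0, 0.0, 90.0]
wrist_force: [0.3, 0.3, 0.8]
gripper_width: 0.0857
```

```bash
python3 -c "
from h import *
plan([.4295,-.138,.002],90)"
```

```text
t 28.88 pos [ 0.4283 -0.1389  0.0695] rot [180.   0.  90.] w 0.0857 F [0.3 0.3 0.8] q [-23.  19. 113.   0.  48. -23.]
  turn z 0.0 rows 0.0 | tilt fix [0. 0. 0.] | shift tool xyz [0.0009 0.0012 0.0675] rows 1.7
```

>>> {"method": "arm_command", "body": {
  "moves": [
    {"turn": [0,0,0],"linear": [0.001,0.001,0.012],"jaw": 1},
    {"turn": [0,0,0],"linear": [0,0,0.014],"jaw": 1},
    {"turn": [0,0,0],"linear": [0,0,0.014],"jaw": 1},
    {"turn": [0,0,0],"linear": [0,0,0.012],"jaw": 1},
    {"turn": [0,0,0],"linear": [0,0,0.009],"jaw": 1},
    {"turn": [0,0,0],"linear": [0,0,0.005],"jaw": 1},
    {"turn": [0,0,0],"linear": [0,0,0],"jaw": 1},
    {"turn": [0,0,0],"linear": [0,0,0],"jaw": 1}
  ]
}}

```text
time: 29.55
eef_pos: [0.4296, -0.138, 0.0036]
ee_rot: [180.0, 0.0, 90.0]
wrist_force: [0.6, 0.1, -0.2]
gripper_width: 0.0855
```

```bash
python3 -c "
from h import *
plan([.4295,-.138,.002],90)
t=snapshot('scene');cv2.imwrite('pics/s19.png',cv2.resize(t['frame'][120:250,130:330,::-1],None,fx=4,fy=4))"
```

```text
t 29.55 pos [ 0.4296 -0.138   0.0036] rot [1.7997e+02 1.0000e-02 9.0010e+01] w 0.0855 F [ 0.6  0.1 -0.2] q [-23.  26. 117.  -0.  37. -23.]
  turn z 0.01 rows 0.0 | tilt fix [0.03 0.01 0.  ] | shift tool xyz [-0.     -0.0001  0.0016] rows 0.0
```

View pics/s19.png

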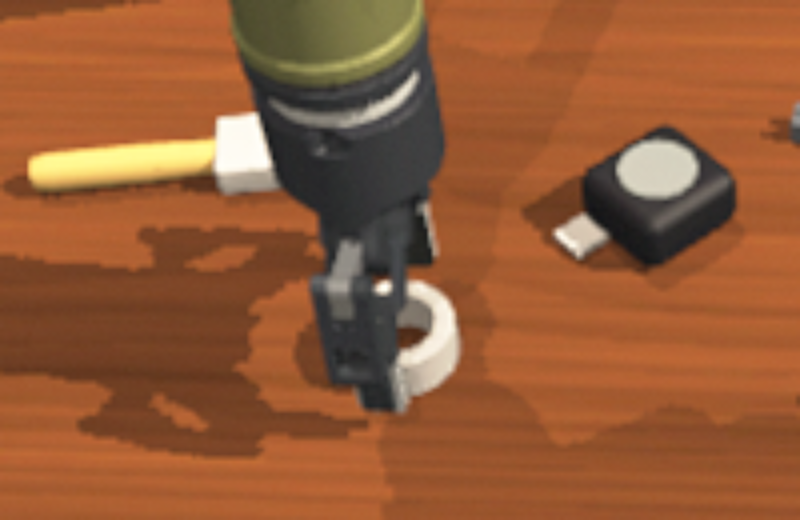

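>>> {"method": "arm_command", "body": {
  "grip_force": 60,
  "moves": [
    {"turn": [0,0,0],"linear": [0,0,0.001],"jaw": 0},
    {"turn": [0,0,0],"linear": [0,0,0],"jaw": 0},
    {"turn": [0,0,0],"linear": [0,0,0],"jaw": 0},
    {"turn": [0,0,0],"linear": [0,0,0],"jaw": 0},
    {"turn": [0,0,0],"linear": [0,0,0],"jaw": 0},
    {"turn": [0,0,0],"linear": [0,0,0],"jaw": 0},
    {"turn": [0,0,0],"linear": [0,0,0],"jaw": 0}
  ]
}}

```text
time: 30.18
eef_pos: [0.4295, -0.1381, 0.0034]
ee_rot: [179.9, 0.0, 90.0]
wrist_force: [-1.7, 0.2, 10.3]
gripper_width: 0.0539
```

>>> {"method": "arm_command", "body": {
  "moves": [
    {"turn": [0,0,0],"linear": [0,0,-0.01],"jaw": 0},
    {"turn": [0,0,0],"linear": [0,0,-0.02],"jaw": 0},
    {"turn": [0,0,0],"linear": [0,0,-0.03],"jaw": 0},
    {"turn": [0,0,0],"linear": [0,0,-0.035],"jaw": 0},
    {"turn": [0,0,0],"linear": [0,0,-0.015],"jaw": 0},
    {"turn": [0,0,0],"linear": [0,0,0],"jaw": 0},
    {"turn": [0,0,0],"linear": [0,0,0],"jaw": 0}
  ]
}}

```text
time: 30.77
eef_pos: [0.4295, -0.1381, 0.113]
ee_rot: [179.9, 0.1, 90.0]
wrist_force: [-0.4, 0.8, -1.9]
gripper_width: 0.0542
```

```bash
python3 -c "
from h import *
plan([.6258,-.2178,.11],90)
t=snapshot('scene');cv2.imwrite('pics/s20.png',cv2.resize(t['frame'][90:220,130:330,::-1],None,fx=4,fy=4))"
```

```text
t 30.77 pos [ 0.4295 -0.1381  0.113 ] rot [1.7987e+02 6.0000e-02 8.9980e+01] w 0.0542 F [-0.4  0.8 -1.9] q [-23.  15. 110.  -0.  54. -23.]
  turn z -0.02 rows 0.0 | tilt fix [0.13 0.06 0.  ] | shift tool xyz [-0.0797  0.1963  0.003 ] rows 5.3
```

View pics/s20.png

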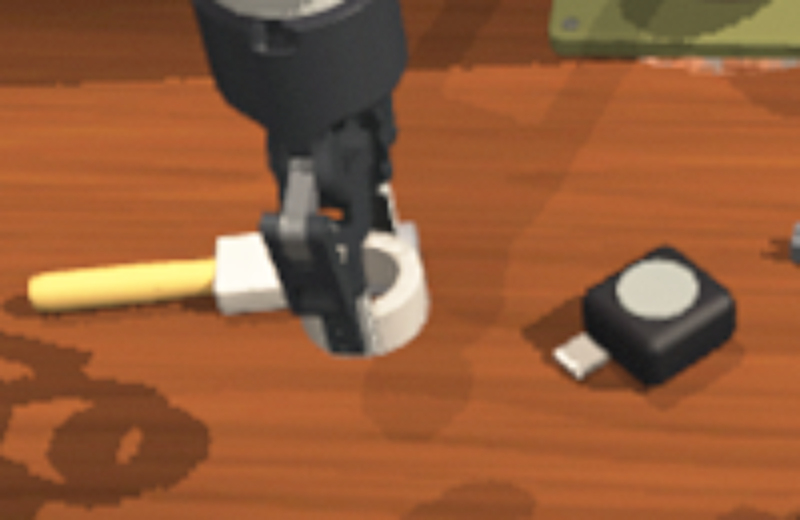

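The collar is held level at crop (375,290). I carry it over the post.

>>> {"method": "arm_command", "body": {
  "moves": [
    {"turn": [0,0,0],"linear": [-0.01,0.025,0],"jaw": 0},
    {"turn": [0,0,0],"linear": [-0.01,0.025,0],"jaw": 0},
    {"turn": [0,0,0],"linear": [-0.01,0.025,0],"jaw": 0},
    {"turn": [0,0,0],"linear": [-0.01,0.025,0],"jaw": 0},
    {"turn": [0,0,0],"linear": [-0.01,0.025,0],"jaw": 0},
    {"turn": [0,0,0],"linear": [-0.01,0.025,0],"jaw": 0},
    {"turn": [0,0,0],"linear": [-0.01,0.025,0],"jaw": 0},
    {"turn": [0,0,0],"linear": [-0.006,0.014,0],"jaw": 0},
    {"turn": [0,0,0],"linear": [-0.0037,0.007,0],"jaw": 0},
    {"turn": [0,0,0],"linear": [0,0,0],"jaw": 0},
    {"turn": [0,0,0],"linear": [0,0,0],"jaw": 0},
    {"turn": [0,0,0],"linear": [0,0,0],"jaw": 0}
  ]
}}

```text
time: 31.82
eef_pos: [0.6229, -0.2168, 0.1109]
ee_rot: [-179.8, -0.1, 90.0]
wrist_force: [0.0, -0.3, -1.9]
gripper_width: 0.0541
```

>>> {"method": "arm_command", "body": {
  "moves": [
    {"turn": [0,0,0],"linear": [0,0,0.01],"jaw": 0},
    {"turn": [0,0,0],"linear": [0,0,0],"jaw": 0},
    {"turn": [0,0,0],"linear": [0,0,0],"jaw": 0},
    {"turn": [0,0,0],"linear": [0,0,0],"jaw": 0}
  ]
}}

```text
time: 32.15
eef_pos: [0.6246, -0.2174, 0.1022]
ee_rot: [-180.0, -0.0, 90.0]
wrist_force: [-0.5, 0.1, -2.0]
gripper_width: 0.054
```

```bash
python3 -c "
from h import *
plan([.6258,-.2178,.0125],90)
t=snapshot('scene');cv2.imwrite('pics/s21.png',cv2.resize(t['frame'][200:340,80:280,::-1],None,fx=4,fy=4))
t=snapshot('top');cv2.imwrite('pics/t21.png',cv2.resize(t['frame'][130:260,380:580,::-1],None,fx=4,fy=4))"
```

```text
t 32.15 pos [ 0.6246 -0.2174  0.1022] rot [-1.7997e+02 -1.0000e-02  8.9990e+01] w 0.054 F [-0.5  0.1 -2. ] q [-23.  31.  84.  -0.  65. -23.]
  turn z -0.01 rows 0.0 | tilt fix [-0.03 -0.01  0.  ] | shift tool xyz [-0.0004  0.0012  0.0897] rows 2.2
```

View pics/s21.png

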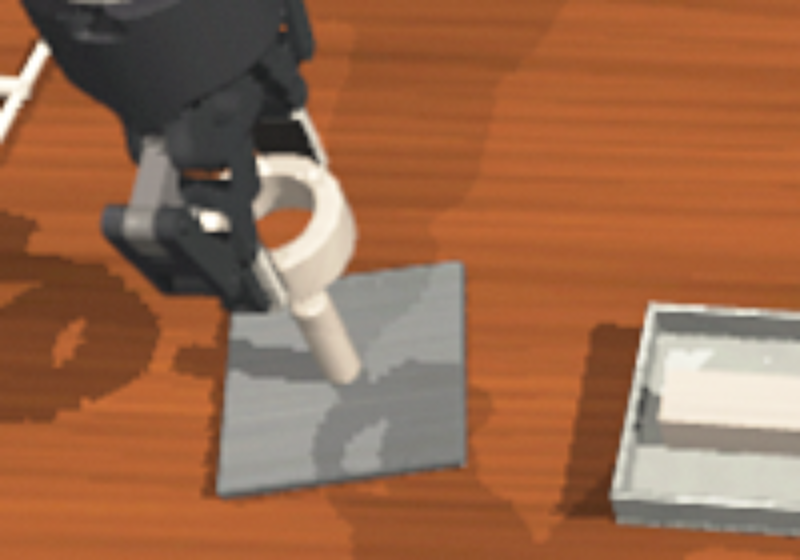

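View pics/t21.png

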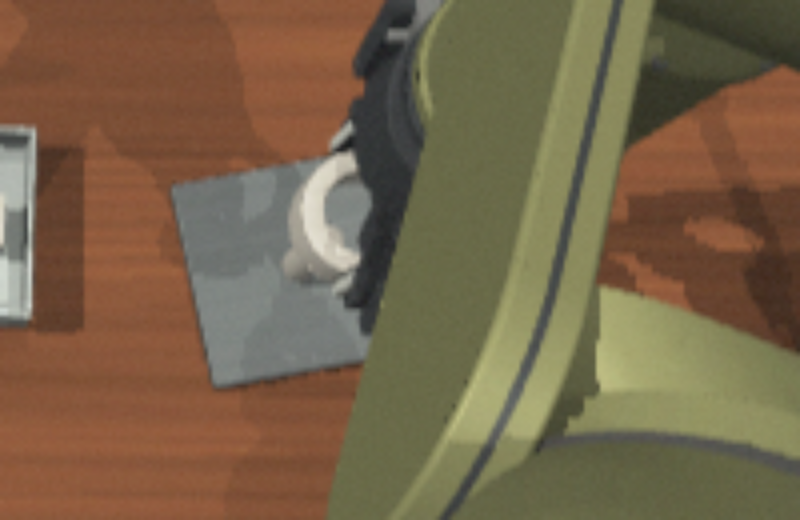

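```bash
python3 -c "
from h import *
s=snapshot('scene'); e=sense()['eef_pos']; f=cv2.resize(s['frame'][200:340,80:280,::-1],None,fx=4,fy=4)
def dr(c,r,z,col):
  a=np.linspace(0,2*np.pi,120)
  for t in a:
    u=proj(s,[c[0]+r*np.cos(t),c[1]+r*np.sin(t),z]); cv2.circle(f,(int((u[0]-80+.5)*4),int((u[1]-200+.5)*4)),1,col,-1)
zb=e[2]-.0028
dr(e,.028,zb+.024,(0,0,255)); dr(e,.018,zb+.024,(0,0,255)); dr(e,.028,zb,(255,0,0))
dr((.6258,-.2178),.008,.064,(0,255,0)); dr((.6258,-.2178),.008,.008,(0,255,0))
cv2.imwrite('pics/s22.png',f)"
```

```text
(no output)
```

View pics/s22.png

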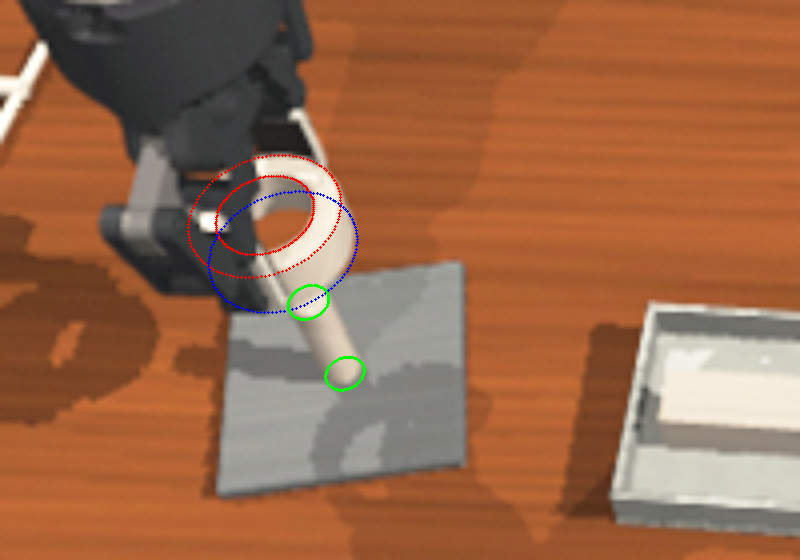

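The overlay of the measured collar and post matches the image to about a pixel, so I lower the collar over the post.

>>> {"method": "arm_command", "body": {
  "moves": [
    {"turn": [0,0,0],"linear": [-0.0004,0.001,0.008],"jaw": 0},
    {"turn": [0,0,0],"linear": [0,0,0.008],"jaw": 0},
    {"turn": [0,0,0],"linear": [0,0,0.008],"jaw": 0},
    {"turn": [0,0,0],"linear": [0,0,0.008],"jaw": 0},
    {"turn": [0,0,0],"linear": [0,0,0.008],"jaw": 0},
    {"turn": [0,0,0],"linear": [0,0,0.01],"jaw": 0},
    {"turn": [0,0,0],"linear": [0,0,0.01],"jaw": 0},
    {"turn": [0,0,0],"linear": [0,0,0.01],"jaw": 0},
    {"turn": [0,0,0],"linear": [0,0,0.007],"jaw": 0},
    {"turn": [0,0,0],"linear": [0,0,0.004],"jaw": 0},
    {"turn": [0,0,0],"linear": [0,0,0],"jaw": 0},
    {"turn": [0,0,0],"linear": [0,0,0],"jaw": 0}
  ]
}}

```text
time: 33.3
eef_pos: [0.6261, -0.2181, 0.0211]
ee_rot: [-180.0, -0.0, 90.0]
wrist_force: [0.4, -0.6, -1.8]
gripper_width: 0.0538
```

```bash
python3 -c "
from h import *
plan([.6258,-.2178,.012],90)
t=snapshot('scene');cv2.imwrite('pics/s23.png',cv2.resize(t['frame'][200:340,80:280,::-1],None,fx=4,fy=4))"
```

```text
t 33.3 pos [ 0.6261 -0.2181  0.0211] rot [-1.7998e+02 -1.0000e-02  8.9990e+01] w 0.0538 F [ 0.4 -0.6 -1.8] q [-23.  36.  88.  -0.  56. -23.]
  turn z -0.01 rows 0.0 | tilt fix [-0.02 -0.01  0.  ] | shift tool xyz [ 0.0003 -0.0003  0.0091] rows 0.2
```

View pics/s23.png

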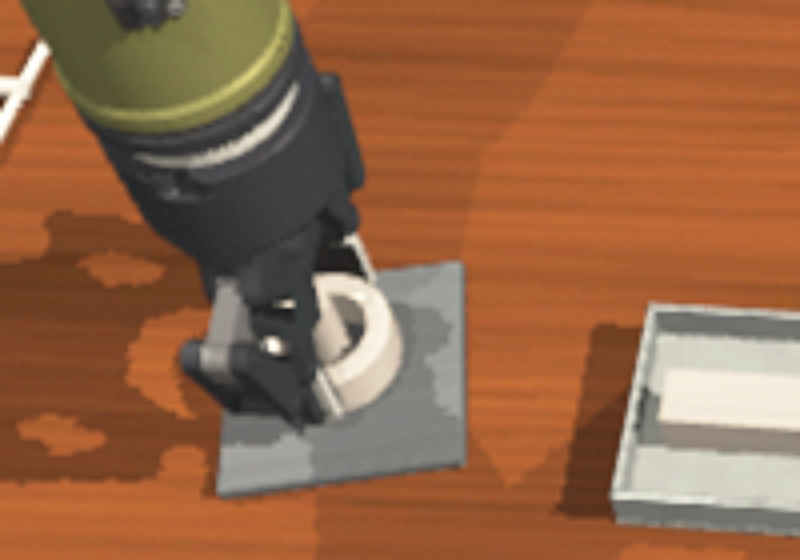

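The post passes through the bore and no contact force shows. I lower the last 9 mm, release and retreat.

>>> {"method": "arm_command", "body": {
  "moves": [
    {"turn": [0,0,0],"linear": [0,0,0.005],"jaw": 0},
    {"turn": [0,0,0],"linear": [0,0,0.003],"jaw": 0},
    {"turn": [0,0,0],"linear": [0,0,0.001],"jaw": 0},
    {"turn": [0,0,0],"linear": [0,0,0],"jaw": 0},
    {"turn": [0,0,0],"linear": [0,0,0],"jaw": 1},
    {"turn": [0,0,0],"linear": [0,0,0],"jaw": 1},
    {"turn": [0,0,0],"linear": [0,0,0],"jaw": 1},
    {"turn": [0,0,0],"linear": [0,0,0],"jaw": 1},
    {"turn": [0,0,0],"linear": [0,0,0],"jaw": 1},
    {"turn": [0,0,0],"linear": [0,0,0],"jaw": 1},
    {"turn": [0,0,0],"linear": [0,0,0],"jaw": 1}
  ]
}}

```text
time: 34.27
eef_pos: [0.6262, -0.2181, 0.0124]
ee_rot: [180.0, 0.0, 90.0]
wrist_force: [0.1, -1.2, -1.0]
gripper_width: 0.0854
```

>>> {"method": "arm_command", "body": {
  "moves": [
    {"turn": [0,0,0],"linear": [0,0,-0.005],"jaw": 1},
    {"turn": [0,0,0],"linear": [0,0,-0.015],"jaw": 1},
    {"turn": [0,0,0],"linear": [0,0,-0.025],"jaw": 1},
    {"turn": [0,0,0],"linear": [0,0,-0.03],"jaw": 1},
    {"turn": [0,0,0],"linear": [0,0,-0.035],"jaw": 1},
    {"turn": [0,0,0],"linear": [0,0,-0.035],"jaw": 1},
    {"turn": [0,0,0],"linear": [0,-0.035,0],"jaw": 1},
    {"turn": [0,0,0],"linear": [0,-0.04,0],"jaw": 1},
    {"turn": [0,0,0],"linear": [0,-0.04,0],"jaw": 1},
    {"turn": [0,0,0],"linear": [0,-0.035,0],"jaw": 1},
    {"turn": [0,0,0],"linear": [0,0,0],"jaw": 1},
    {"turn": [0,0,0],"linear": [0,0,0],"jaw": 1}
  ]
}}

```text
time: 35.27
eef_pos: [0.4739, -0.2177, 0.1579]
ee_rot: [-180.0, -0.0, 89.9]
wrist_force: [0.8, 0.2, 0.4]
gripper_width: 0.0852
```

>>> {"method": "arm_command", "body": {
  "moves": [
    {"turn": [0,0,0],"linear": [0.03,0,-0.02],"jaw": 1},
    {"turn": [0,0,0],"linear": [0,0,0],"jaw": 1},
    {"turn": [0,0,0],"linear": [0,0,0],"jaw": 1},
    {"turn": [0,0,0],"linear": [0,0,0],"jaw": 1}
  ]
}}

```text
time: 35.6
eef_pos: [0.4777, -0.1885, 0.1777]
ee_rot: [179.9, 0.1, 90.1]
wrist_force: [-0.3, -0.7, -0.4]
gripper_width: 0.0855
```

```bash
python3 -c "
from h import *
print(sense()['eef_pos'])
for n in('scene','top'):
  t=snapshot(n);cv2.imwrite('pics/%s_end.png'%n,t['frame'][:,:,::-1])"
```

```text
[ 0.47769374 -0.18849062  0.17770098]
```

View pics/scene_end.png

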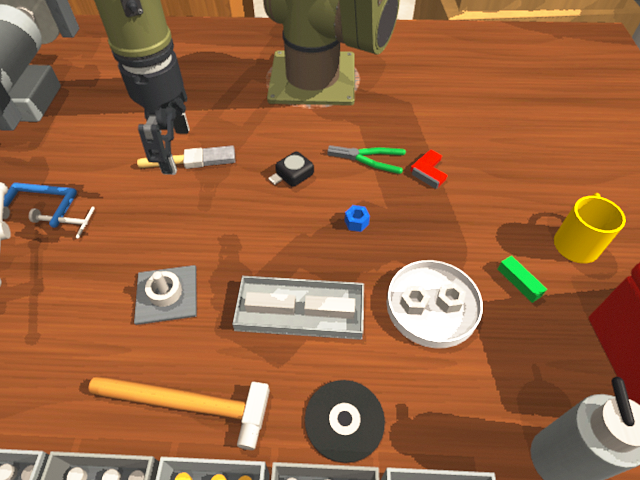

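View pics/top_end.png

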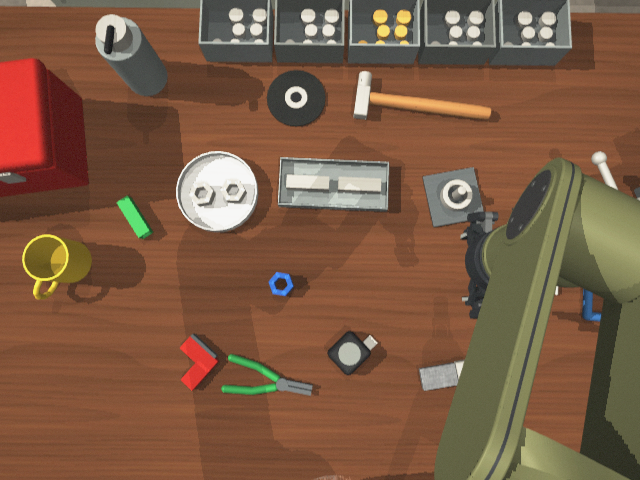

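All parts are in place: tubes at scene (273,303) and (330,305), nuts at (415,299) and (452,297), collar at (163,289). One numeric check before handing in.

```bash
python3 -c "
from h import *
s=snapshot('top'); f=cv2.resize(s['frame'][145:240,170:500,::-1],None,fx=2.4,fy=2.4,interpolation=cv2.INTER_CUBIC)
def dr(P,col):
  for p in P:
    u=proj(s,p); cv2.circle(f,(int((u[0]-170+.5)*2.4),int((u[1]-145+.5)*2.4)),1,col,-1)
a=np.linspace(0,2*np.pi,80); C=lambda c,r,z:[(c[0]+r*np.cos(t),c[1]+r*np.sin(t),z) for t in a]
dr(C((.6285,.199),.023,.030),(0,0,255));dr(C((.6225,.2585),.023,.030),(0,0,255));dr(C((.6285,.229),.076,.024),(0,160,0))
dr(C((.6258,-.2178),.028,.032),(0,0,255));dr(C((.6258,-.2178),.008,.064),(0,160,0))
cv2.imwrite('pics/chk.png',f)
for n,r in(('tubeA',(309,183,22)),('tubeB',(359,184,22))):
  k=facemask(s,r,225); k[:,:r[0]-26]=0; c=big(k); p=onz(s,c[:,0],c[:,1],.027)[:,:2].astype(np.float32)*1000; e=cv2.minAreaRect(p)
  d=(np.array(e[0])/1000-[.6455,.0108]); th=np.radians(-1.85); print(n,np.round(e[0],1),np.round(e[1],1),'tray xy',(d@np.array([[np.cos(th),-np.sin(th)],[np.sin(th),np.cos(th)]])).round(4))
"
```

```text
tubeA [647.4  70.1] [56.4 22. ] tray xy [-0.      0.0594]
tubeB [639.3 -23.4] [28.  10.5] tray xy [-0.0051 -0.0344]
```

View pics/chk.png

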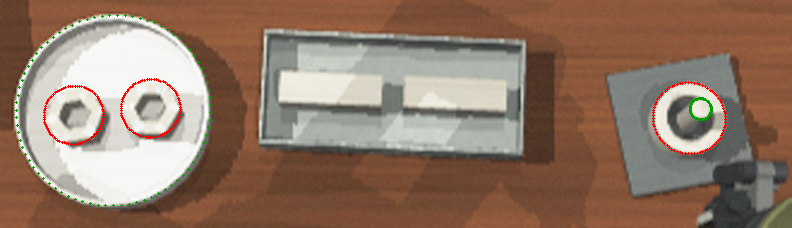

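The nut and collar outlines match where I placed them. The tube fits are clipped by shadows: they measured 56x22 and 28x10 mm against 80x24 mm, so I reject them. By the release poses and the picture, both tubes are central in the tray with gaps all round. Handing in.

```bash
python3 -c "
from station import job_done, sense
print(job_done(), sense()['time'])"
```

```text
the job is handed in; nothing more can be done
the job is handed in; nothing more can be done
```

I handed the job in at about 36 s of robot time, out of the 122 s allowed. No verdict was reported.

- **Tubes:** both white offcuts lie end to end in the tray, about 48 mm either side of its centre.
- **Nuts:** both white nuts lie flat and apart in the dish, each about 30 mm from its axis. I left the blue and green look-alikes alone.
- **Collar:** it is over the post and on the base plate, released within about 1 mm of the post's axis. The gripper is open and well clear of everything.

**Last checks:** The final pictures from both cameras show every part flat and inside its place. Outlines drawn at the intended nut and collar positions match the top image to about a pixel or two. Wrist force read about 10 N at most, at the end of the moves.

**Check that failed:** The final measurement of the tubes was spoiled by shadows on their top faces, giving sizes that were too small. I discarded it. Their positions rest on the gripper's release poses and on the pictures.

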